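Dock the green stock card

ROBOT

A 6-joint arm with a two-finger parallel gripper is mounted at the origin on the work surface. World frame = base frame: x ahead of the robot, y to its left, z up, the work surface at z = 0. Lengths are in m, angles in rad, forces in N, time in s.
With the tool pointing down it reaches from about 0.3 to 0.75 m from the base axis. Payload 8.5 kg.
Tool frame: the origin (TCP) lies on the front face of the gripper's body, between the roots of the fingers; the fingertips stand 64 mm ahead of it and the grasp point (between the pads) lies 45 mm ahead of it; z points along the fingers, y is the direction in which the jaws open and shut (so a half turn about z gives the same grasp; the last joint's range is limited). The gripper opens to 88 mm and grips with 3 to 60 N. Pads are 18 mm wide; open, the fingers measure 123 mm over their backs; the gripper's body (75 mm by 187 mm) begins 45 mm behind the grasp point.
Start: joints at [-1.432, 0.381, 1.297, -0, 1.464, -0.215], TCP at [0.191, -0.516, 0.303] pointing down, gripper open.
Joint ranges: [-3.11, 3.11], [-0.89, 2.33], [0.22, 2.48], [-1.42, 4.56], [0.17, 2.85], [-2.88, 2.88]. Speed limits (rad/s): [2.39, 2.39, 3.14, 3.14, 3.14, 3.14].

INTERFACE

Orientations are given as a unit quaternion [x, y, z, w].
In Python, from cell import arm, optics gives the robot as it stands.
- The arm moves only by the tool servo_tool, never from a script. Its argument "rows" is a list of rows, each a list of 3 entries, a list of its own where there are three numbers: the finger opening in m, from 0 to 0.0881, then the shift along the tool's x, y, z in m, then the turn, a rotation vector about the tool's x, y, z in rad. In form: [[claw, [tx, ty, tz], [rx, ry, rz]], ...]. A call has 1 to 12 rows; each row shifts and turns the pose as measured when the row begins, along the tool's axes as they then stand; what a row does not reach is not made up. A row lasts 1/10 s, in which the tool goes at most 50 mm and 8.59 degrees, less where a joint would pass 70% of its speed; a pose out of reach is approached as far as the arm can. A call is refused whole if a number of a shift passes 0.05 or a number of a turn 0.15, either way. A call with a gripper value outside its range is refused whole. The fingers move at their own pace and stop on an object; "newtons" is the grip in N (left out, the last holds). Time passes only in rows, so rows that do not move let the fingers close. It gives the time, the measured TCP pose, the force and the opening at its end, in the units of the state.
- arm.state(): the state, without advancing time (a new reading comes with each control period).
- optics.snapshot(name): name is "side" or "top"; returns the picture (480x640x3 uint8, red, green, blue); there is no depth.
- optics.camera_info(name): a dict with "fx", "fy", "cx", "cy" (pixels), "k1" (the pictures are not rectified: a ray, as slopes to the right and down, at radius r is drawn at 1 + k1 r^2 times it, then the intrinsics apply), "rvec" (rotation vector, rad) and "tvec" (3), from world to camera coordinates, as OpenCV has them. Camera axes: x right, y down, z forward; pixel columns grow to the right and rows downward; lengths in m; the calibration is good to about 2 mm. A picture is of the moment at which its call begins. camera_info takes no time and is no camera call.
- arm.job_done(): hands the job in, once; it reports no verdict.
The state is a dict: "time": time; "joints": joint angles; "joint_velocities": joint speeds; "joint_efforts": joint torques, N m; "tool_pos": TCP position; "orientation": TCP orientation; "force": force on the tool from outside, world axes, zero at the start; "wrist_torque": the same for the moment, N m; "opening": finger opening in m.
Only numpy, scipy, OpenCV 4.12 (cv2) and the standard library are available. Lean on these libraries where they do the work, as an engineer would, in place of code of your own. Each camera call takes 0.05 s, during which the arm holds its last target.

TASK

Draw the green stock card out from under the low shelf by pressing on it and sliding it along the bench, without lifting it, and slide it fully home between the sides of the card dock, against the end block. Then push the red tab to shoot the dock's bolt all the way across behind the card. Leave the orange card, the amber jar and the white carton where they are.

Things in the scene. Friction and masses are not known exactly. Their poses are not given: they have to be found in the camera images.
- card: Green stock card: loose stiff plastic sheet 100 (its x) x 130 (its y) x 3 mm, 40 to 80 g, blank white panel on top, flat on the bench under the shelf board at the start. Origin: centre of its underside. Both ends alike. It slides easily on the smooth bench under fingertips pressing with 8 to 18 N; too wide to grasp across, too thin to pinch.
- other_card: An orange card of the same size and make, lying under the same shelf beside the green one: to be left alone. Origin: centre of its underside. Which of the two lies left or right changes.
- rack: Fixed low cream shelf, a deck of wires 33 mm apart. Origin: on the bench. Deck: x -80 to +80, y -315 to +195 mm, underside 200 mm, top 218 mm above the bench, a carton on its -y end up to 278 mm. Legs at its rear corners only. The free front edge (x = -80 mm) faces the robot. The cards lie under the deck, near edges about below its front edge: only a tilted tool gets its tips onto them.
- dock: Grey U-shaped card dock fixed on the bench, no floor of its own (white underlay). Origin: on the bench, where the centre of a fully home card lies. The card goes in along dock +y, 130 mm side along y. Sides 8 mm high, 12 mm thick, inner faces at x = +-53 mm, from y = -88 mm to the end block, whose face is at y = +65.5 mm (40 mm deep, 30 mm high, 130 mm wide).
- dock_mouth (a point): Centre of the dock's mouth, on the bench, on the centre line at dock y = -88 mm. Outside it, both sides flare outwards by 0.5 rad for 42 mm, 8 mm high, to about 73 mm either side of the centre line inside, 84 mm outside. The bolt runs between 12 mm high rails outside the dock's -x side, along the line dock y = -77.5 mm, from x = -66 to -126 mm. Axes as the dock's.
- bolt_tab (a point): Centre of the top of the bolt's red tab, an upright block 12 (dock x) x 18 (dock y) x 30 mm, its top 42.5 mm above the bench and its foot at 12.5 mm; it stands on the steel bolt bar, 12 mm wide, 9 mm high, whose end is 37 mm ahead of the tab in the dock's +x. Push it along the dock's +x to shoot the bolt across the mouth; takes about 2 N. Axes as the dock's.
- bolt (a joint): Travel of the bolt along the dock's +x, m: 0 fully drawn back, below 0.015 clear of the channel, 0.050 fully shot (the bar then lies behind the near edge of a card that is home, with 6 mm to spare). It stays where it is left.
- bottle: Amber jar, diameter 42, 85 mm high, loose: leave alone. Origin: centre of its underside.
- carton: White carton with a red band, 50 x 90 x 60 mm high, loose: leave alone. Origin: centre of its underside.
Things that resemble listed ones, but are neither listed nor needed, are in the scene too. There is more than one size of the card; the job needs the smallest.

How it is judged:
By the outcome, as a careful person would: the job done as asked, in the order asked, and still so for the second after the job is handed in, with the robot touching nothing.
It also fails if it takes over 72 s, if anything falls off the work surface, if the arm or the gripper's body presses on something with over 40 N, if the wrist force passes 120 N, or if a joint passes its speed limit or range.

## Working session

There is one attempt and no reset: what is moved stays moved. The work goes in short steps, Python scripts to look and compute and a tool call to move; the robot and the scene stay as the last step left them, time stands still between calls to the robot, and variables do not carry over. Pictures are saved under pics/ and viewed, and the job is handed in when it is done.

Besides the shell and the picture viewer there is one more tool, called as name([rows], argument=value, ...), one row to a line, values as JSON. servo_tool: Moves the arm, as the interface text tells. Its arguments: {"type":"object","properties":{"rows":{"type":"array","items":{"type":"array"}},"newtons":{"type":"number"}},"required":["rows"]}

```bash
ls; mkdir -p pics; python3 - <<'E'
from cell import arm, optics
import cv2
for n in ("side","top"):
    im=optics.snapshot(n); cv2.imwrite(f"pics/{n}0.png",im[:,:,::-1]); i=optics.camera_info(n); print(n,i)
print(arm.state())
E
```

```text
pics
side {'fx': 520.5087949271334, 'fy': 520.5087949271334, 'cx': 322.81235129380707, 'cy': 235.99483736883158, 'k1': 0.021453574202471, 'rvec': array([ 0.25686189, -2.75424424,  1.29421387]), 'tvec': array([0.48428081, 0.11544173, 1.38095055])}
top {'fx': 521.1565410417464, 'fy': 521.1565410417464, 'cx': 321.8763307740835, 'cy': 240.35332881729724, 'k1': -0.09638234168265956, 'rvec': array([ 2.13462856, -2.17361963,  0.15884463]), 'tvec': array([-0.0378861 ,  0.47958276,  1.1750617 ])}
{'time': 0.1, 'joints': array([-1.43230428e+00,  3.81120561e-01,  1.29813128e+00, -1.30863947e-05,
        1.46356927e+00, -2.15296306e-01]), 'joint_velocities': array([-0.00102969,  0.00134271, -0.00182227,  0.00055905, -0.00057932,
       -0.00217134]), 'joint_efforts': array([ 3.46935965e-03, -4.38656008e+01, -2.24910718e+01,  7.14772800e-02,
        3.42100288e-02, -6.75717342e-05]), 'tool_pos': array([ 0.19052482, -0.51577794,  0.30222189]), 'orientation': array([ 9.84394671e-01,  1.75973732e-01,  1.70814589e-05, -6.14024489e-04]), 'force': array([ 0.16626962, -0.25387534,  0.86107999]), 'wrist_torque': array([ 0.00307508,  0.01712507, -0.02062561]), 'opening': 0.08812923509187294}
```

View pics/side0.png

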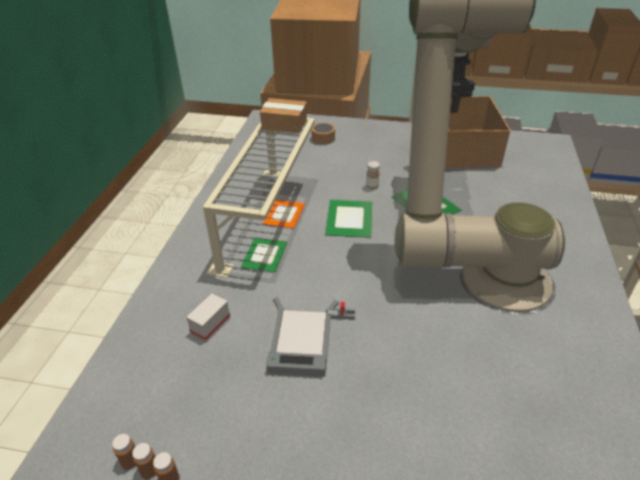

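View pics/top0.png

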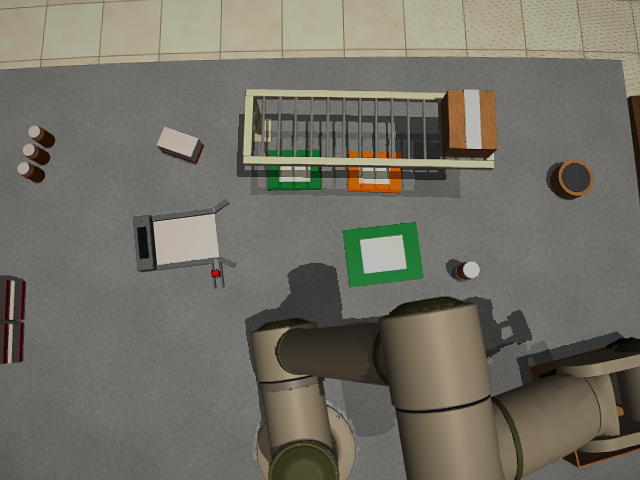

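```bash
cat > h.py <<'E'
import numpy as np, cv2
from cell import arm, optics
from scipy.spatial.transform import Rotation as R
def cam(n):
    i=optics.camera_info(n); return i,R.from_rotvec(i["rvec"]).as_matrix(),np.array(i["tvec"])
def p2w(n,u,v,z=0.):
    i,M,t=cam(n); xd=np.array([(u-i["cx"])/i["fx"],(v-i["cy"])/i["fy"]]); x=xd.copy()
    for _ in range(30): x=xd/(1+i["k1"]*(x@x))
    d=M.T@np.array([x[0],x[1],1]); c=-M.T@t
    return c+d*(z-c[2])/d[2]
def w2p(n,p):
    i,M,t=cam(n); q=M@np.asarray(p,float)+t; x=q[:2]/q[2]; x=x*(1+i["k1"]*(x@x))
    return np.array([i["fx"]*x[0]+i["cx"],i["fy"]*x[1]+i["cy"]])
def crop(src,out,x0,y0,x1,y1,s):
    im=cv2.imread(src)[y0:y1,x0:x1]; cv2.imwrite(out,cv2.resize(im,None,fx=s,fy=s,interpolation=cv2.INTER_CUBIC))
E
python3 - <<'E'
from h import *
crop("pics/top0.png","pics/c1.png",235,80,435,210,4)
crop("pics/top0.png","pics/c2.png",125,190,265,300,5)
crop("pics/side0.png","pics/c3.png",200,110,320,290,3)
crop("pics/side0.png","pics/c4.png",250,280,370,380,6)
E
```

```text
(no output)
```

View pics/c1.png

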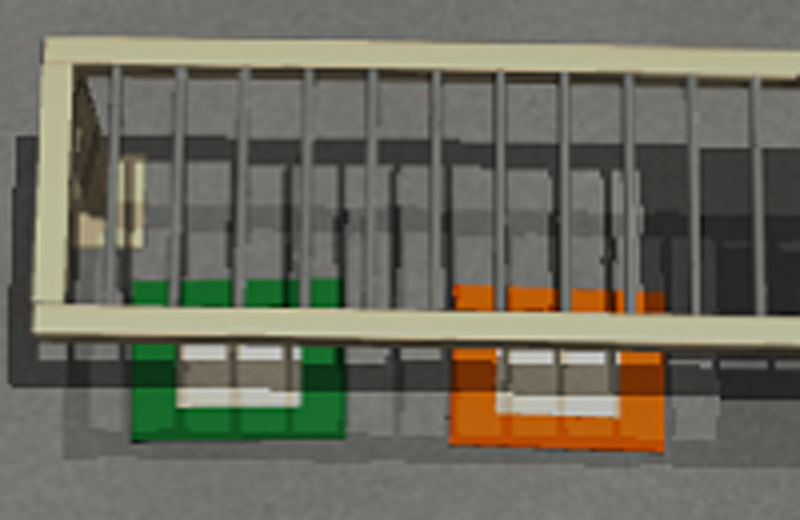

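View pics/c2.png

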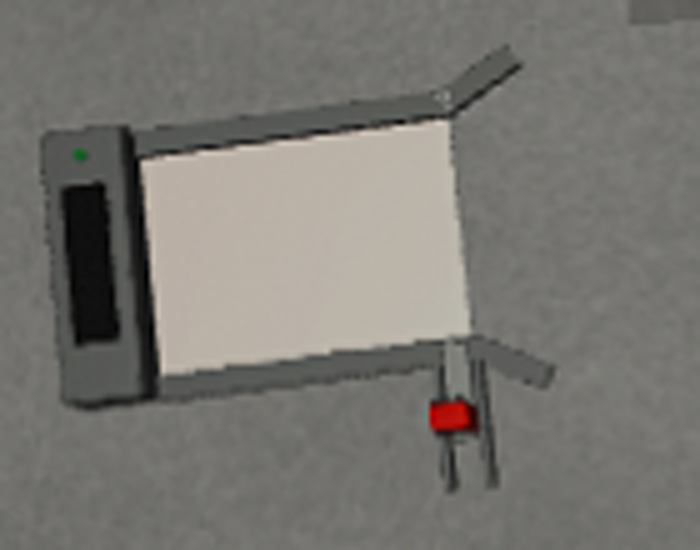

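View pics/c3.png

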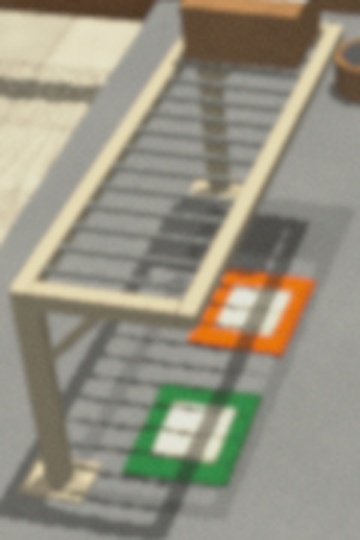

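View pics/c4.png

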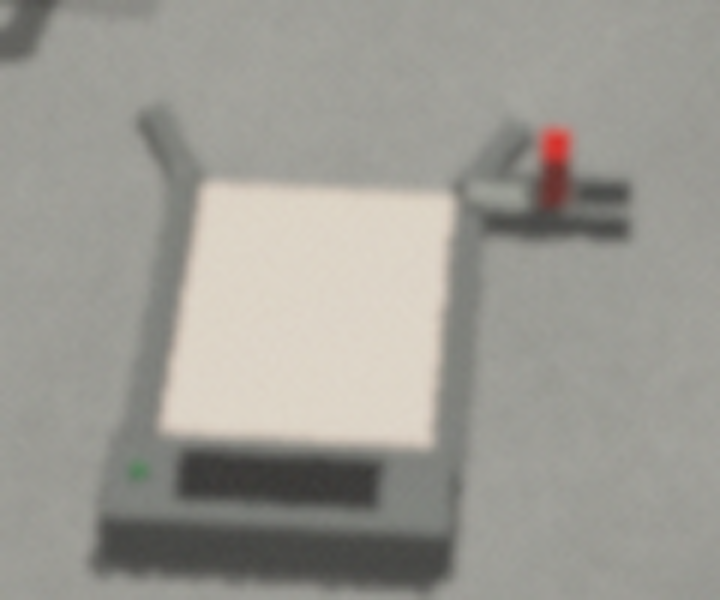

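```bash
python3 - <<'E'
from h import *
np.set_printoptions(precision=4,suppress=True)
f=lambda x,y,s,ox,oy:(ox+(x+.5)/s-.5,oy+(y+.5)/s-.5)
for n in("top","side"):
    i,M,t=cam(n); print(n,-M.T@t)
print("green top");
for p in [(132,441),(345,438),(342,281),(133,281)]: print(p2w("top",*f(*p,4,235,80),.003))
print("green side")
for p in [(122,474),(224,487),(261,394),(160,386)]: print(p2w("side",*f(*p,3,200,110),.003))
print("orange top")
for p in [(450,445),(664,452),(664,292),(453,285)]: print(p2w("top",*f(*p,4,235,80),.003))
print("underlay top")
for p in [(140,158),(450,118),(471,338),(162,377)]: print(p2w("top",*f(*p,5,125,190),.0))
print("side")
for p in [(201,180),(457,191),(434,447),(160,434)]: print(p2w("side",*f(*p,6,250,280),.0))
print("tab", p2w("top",*f(452,415,5,125,190),.0425), p2w("side",*f(557,131,6,250,280),.0425))
print("endblock top corners", [p2w("top",*f(*p,5,125,190),.03) for p in [(42,135),(123,127),(148,395),(66,402)]])
print("flare tips", [p2w("top",*f(*p,5,125,190),.008) for p in [(509,47),(521,66),(555,372),(545,388)]])
print("rack front edge top", [p2w("top",*f(*p,4,235,80),.218) for p in [(33,333),(45,38)]],p2w("top",495,166,.218),p2w("top",495,161,.218))
print("carton", [p2w("top",*p,.06) for p in [(167,128),(201,143),(192,161),(158,146)]])
print("jar",p2w("top",471,270,.085))
E
```

```text
top [ 0.3128 -0.0339  1.2301]
side [0.2816 1.0622 0.9733]
green top
[0.6082 0.0817 0.003 ]
[ 0.6078 -0.0468  0.003 ]
[ 0.7063 -0.0468  0.003 ]
[0.7085 0.0809 0.003 ]
green side
[0.7056 0.0859 0.003 ]
[0.6099 0.0858 0.003 ]
[ 0.6084 -0.0464  0.003 ]
[ 0.7078 -0.0405  0.003 ]
orange top
[ 0.6025 -0.11    0.003 ]
[ 0.5962 -0.2395  0.003 ]
[ 0.6966 -0.2438  0.003 ]
[ 0.7027 -0.1145  0.003 ]
underlay top
[0.5373 0.3609 0.    ]
[0.5539 0.2101 0.    ]
[0.4473 0.1989 0.    ]
[0.431  0.3474 0.    ]
side
[ 0.554   0.2108 -0.    ]
[0.4478 0.1975 0.    ]
[0.4323 0.3276 0.    ]
[0.5373 0.3408 0.    ]
tab [0.4074 0.1994 0.0425] [0.4066 0.196  0.0425]
endblock top corners [array([0.5438, 0.3989, 0.03  ]), array([0.5468, 0.3599, 0.03  ]), array([0.4198, 0.3446, 0.03  ]), array([0.4171, 0.3834, 0.03  ])]
flare tips [array([0.5865, 0.1804, 0.008 ]), array([0.5771, 0.1745, 0.008 ]), array([0.4296, 0.1575, 0.008 ]), array([0.4222, 0.1622, 0.008 ])]
rack front edge top [array([0.6131, 0.1111, 0.218 ]), array([0.7709, 0.1063, 0.218 ])] [ 0.5996 -0.3993  0.218 ] [ 0.6101 -0.4001  0.218 ]
carton [array([0.7496, 0.3147, 0.06  ]), array([0.7104, 0.2327, 0.06  ]), array([0.6671, 0.2529, 0.06  ]), array([0.7058, 0.3347, 0.06  ])]
jar [ 0.3993 -0.3765  0.085 ]
```

```bash
cat >> h.py <<'E'
def pose(th,yaw=0.):
    # tool y=-world y at yaw 0, tilted so tips point +x by th
    Rx=np.array([[np.cos(th),0,np.sin(th)],[0,-1,0],[np.sin(th),0,-np.cos(th)]]).T
    Rx=np.column_stack([[np.cos(th),0,np.sin(th)],[0,-1,0],[np.sin(th),0,-np.cos(th)]])
    return R.from_euler("z",yaw)*R.from_matrix(Rx)
def plan(p1,R1,n,claw,p0=None,R0=None,lag=0):
    s=arm.state()
    if p0 is None: p0=s["tool_pos"]; R0=R.from_quat(s["orientation"])
    p1=np.asarray(p1,float); w=(R1*R0.inv()).as_rotvec(); rows=[]
    p,q=np.array(p0),R0
    for k in range(1,n+1):
        pn=p0+(p1-p0)*k/n; qn=R.from_rotvec(w*k/n)*R0
        t=q.inv().apply(pn-p); r=(q.inv()*qn).as_rotvec()
        rows.append([claw,[round(float(a),3) for a in t],[round(float(a),3) for a in r]]); p,q=pn,qn
    print("[",", ".join(map(str,rows)),"]"); return p1,R1
def st():
    s=arm.state(); q=R.from_quat(s["orientation"]); tip=s["tool_pos"]+q.apply([0,0,.064])
    M=q.as_matrix(); print("t %.2f"%s["time"],"tcp",s["tool_pos"].round(4),"tip",tip.round(4),"z",M[:,2].round(3),"x",M[:,0].round(3),"F",s["force"].round(1),"op %.3f"%s["opening"])
E
python3 - <<'E'
from h import *
np.set_printoptions(precision=4,suppress=True)
a=plan([.42,.0175,.26],pose(0),12,.07)
th=.611
b=plan([.645-.064*np.sin(th)-.02,.0175,.064*np.cos(th)+.03],pose(th),8,.07,*a)
print(b[0])
print([p2w("top",*p,.0) for p in [(343,230),(416,222),(423,279),(350,287)]])
E
```

```text
[ [0.07, [0.033, -0.035, 0.004], [-0.0, -0.0, 0.029]], [0.07, [0.032, -0.036, 0.004], [-0.0, -0.0, 0.029]], [0.07, [0.031, -0.037, 0.004], [-0.0, -0.0, 0.029]], [0.07, [0.03, -0.038, 0.004], [-0.0, -0.0, 0.029]], [0.07, [0.029, -0.039, 0.004], [-0.0, -0.0, 0.029]], [0.07, [0.028, -0.04, 0.004], [-0.0, -0.0, 0.029]], [0.07, [0.027, -0.04, 0.004], [-0.0, -0.0, 0.029]], [0.07, [0.025, -0.041, 0.004], [-0.0, -0.0, 0.029]], [0.07, [0.024, -0.042, 0.004], [-0.0, -0.0, 0.029]], [0.07, [0.023, -0.043, 0.004], [-0.0, -0.0, 0.029]], [0.07, [0.022, -0.043, 0.004], [-0.0, -0.0, 0.029]], [0.07, [0.02, -0.044, 0.004], [-0.0, -0.0, 0.029]] ]
[ [0.07, [0.021, 0.0, 0.022], [0.0, 0.076, 0.0]], [0.07, [0.019, 0.0, 0.024], [0.0, 0.076, 0.0]], [0.07, [0.017, 0.0, 0.025], [0.0, 0.076, 0.0]], [0.07, [0.015, 0.0, 0.026], [0.0, 0.076, 0.0]], [0.07, [0.013, 0.0, 0.027], [0.0, 0.076, 0.0]], [0.07, [0.011, 0.0, 0.028], [0.0, 0.076, 0.0]], [0.07, [0.009, 0.0, 0.029], [0.0, 0.076, 0.0]], [0.07, [0.007, 0.0, 0.03], [0.0, 0.076, 0.0]] ]
[0.5883 0.0175 0.0824]
[array([ 0.5075, -0.0979,  0.    ]), array([ 0.524 , -0.2742,  0.    ]), array([ 0.3867, -0.2851,  0.    ]), array([ 0.3713, -0.1111,  0.    ])]
```

servo_tool([
  [0.07,[0.033,-0.035,0.004],[0,0,0.029]],
  [0.07,[0.032,-0.036,0.004],[0,0,0.029]],
  [0.07,[0.031,-0.037,0.004],[0,0,0.029]],
  [0.07,[0.03,-0.038,0.004],[0,0,0.029]],
  [0.07,[0.029,-0.039,0.004],[0,0,0.029]],
  [0.07,[0.028,-0.04,0.004],[0,0,0.029]],
  [0.07,[0.027,-0.04,0.004],[0,0,0.029]],
  [0.07,[0.025,-0.041,0.004],[0,0,0.029]],
  [0.07,[0.024,-0.042,0.004],[0,0,0.029]],
  [0.07,[0.023,-0.043,0.004],[0,0,0.029]],
  [0.07,[0.022,-0.043,0.004],[0,0,0.029]],
  [0.07,[0.02,-0.044,0.004],[0,0,0.029]],
])

```text
time: 1.3
tool_pos: [0.4241, 0.0296, 0.2515]
orientation: [1.0, -0.01, -0.0, -0.002]
force: [1.3, -0.9, 0.2]
opening: 0.0698
```

```bash
python3 - <<'E'
from h import *
st()
th=.611
plan([.42,.0175,.26],pose(0.2),4,.07)
b=plan([.645-.064*np.sin(th)-.02,.0175,.064*np.cos(th)+.03],pose(th),12,.07)
E
```

```text
t 1.30 tcp [0.4241 0.0296 0.2515] tip [0.4241 0.0298 0.1875] z [-0.     0.003 -1.   ] x [ 1.    -0.019 -0.   ] F [ 1.3 -0.9  0.2] op 0.070
[ [0.07, [-0.001, 0.003, -0.002], [-0.0, 0.05, -0.005]], [0.07, [-0.001, 0.003, -0.002], [-0.0, 0.05, -0.005]], [0.07, [-0.001, 0.003, -0.002], [-0.0, 0.05, -0.005]], [0.07, [-0.001, 0.003, -0.002], [-0.0, 0.05, -0.005]] ]
[ [0.07, [0.014, 0.001, 0.014], [0.0, 0.051, -0.002]], [0.07, [0.013, 0.001, 0.015], [0.0, 0.051, -0.002]], [0.07, [0.012, 0.001, 0.015], [0.0, 0.051, -0.002]], [0.07, [0.011, 0.001, 0.016], [0.0, 0.051, -0.002]], [0.07, [0.011, 0.001, 0.017], [0.0, 0.051, -0.002]], [0.07, [0.01, 0.001, 0.017], [0.0, 0.051, -0.002]], [0.07, [0.009, 0.001, 0.018], [0.0, 0.051, -0.002]], [0.07, [0.008, 0.001, 0.018], [0.0, 0.051, -0.002]], [0.07, [0.007, 0.001, 0.018], [0.0, 0.051, -0.002]], [0.07, [0.006, 0.001, 0.019], [0.0, 0.051, -0.002]], [0.07, [0.005, 0.001, 0.019], [0.0, 0.051, -0.002]], [0.07, [0.004, 0.001, 0.019], [0.0, 0.051, -0.002]] ]
```

servo_tool([
  [0.07,[0.014,0.001,0.014],[0,0.051,-0.002]],
  [0.07,[0.013,0.001,0.015],[0,0.051,-0.002]],
  [0.07,[0.012,0.001,0.015],[0,0.051,-0.002]],
  [0.07,[0.011,0.001,0.016],[0,0.051,-0.002]],
  [0.07,[0.011,0.001,0.017],[0,0.051,-0.002]],
  [0.07,[0.01,0.001,0.017],[0,0.051,-0.002]],
  [0.07,[0.009,0.001,0.018],[0,0.051,-0.002]],
  [0.07,[0.008,0.001,0.018],[0,0.051,-0.002]],
  [0.07,[0.007,0.001,0.018],[0,0.051,-0.002]],
  [0.07,[0.006,0.001,0.019],[0,0.051,-0.002]],
  [0.07,[0.005,0.001,0.019],[0,0.051,-0.002]],
  [0.07,[0.004,0.001,0.019],[0,0.051,-0.002]],
])

```text
time: 2.5
tool_pos: [0.5957, 0.0241, 0.0823]
orientation: [0.953, 0.009, 0.302, -0.003]
force: [0.9, -0.3, 1.1]
opening: 0.0698
```

```bash
python3 - <<'E'
from h import *
st()
cv2.imwrite("pics/s1.png",optics.snapshot("side")[:,:,::-1]); crop("pics/s1.png","pics/s1c.png",180,80,480,300,2.6)
th=.611
plan([.645-.064*np.sin(th),.0175,.064*np.cos(th)+.015],pose(th),3,.07)
E
```

```text
t 2.50 tcp [0.5957 0.0241 0.0823] tip [0.6326 0.0248 0.03  ] z [ 0.576  0.012 -0.817] x [0.817 0.015 0.576] F [ 0.9 -0.3  1.1] op 0.070
[ [0.07, [0.0, 0.002, 0.006], [-0.004, -0.002, 0.005]], [0.07, [0.0, 0.002, 0.006], [-0.004, -0.002, 0.005]], [0.07, [0.0, 0.002, 0.006], [-0.004, -0.002, 0.005]] ]
```

View pics/s1c.png

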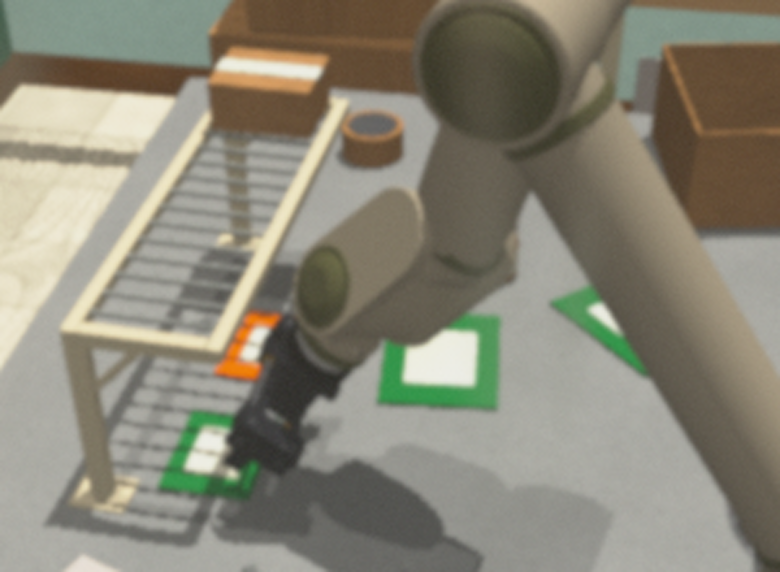

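servo_tool([
  [0.07,[0,0.002,0.006],[-0.004,-0.002,0.005]],
  [0.07,[0,0.002,0.006],[-0.004,-0.002,0.005]],
  [0.07,[-0.001,0.002,0.006],[-0.004,-0.002,0.005]],
  [0.07,[-0.001,0,0.002],[0,0,0]],
  [0.07,[-0.001,0,0.002],[0,0,0]],
])

```text
time: 3.05
tool_pos: [0.6095, 0.0158, 0.0639]
orientation: [0.955, -0.0, 0.297, -0.002]
force: [0.1, -0.0, 0.3]
opening: 0.0702
```

```bash
python3 - <<'E'
from h import *
st()
cv2.imwrite("pics/t2.png",optics.snapshot("top")[:,:,::-1]); crop("pics/t2.png","pics/t2c.png",200,60,450,260,3.2)
E
```

```text
t 3.05 tcp [0.6095 0.0158 0.0639] tip [0.6458 0.0161 0.0112] z [ 0.567  0.004 -0.824] x [ 0.824 -0.001  0.567] F [ 0.1 -0.   0.3] op 0.070
```

View pics/t2c.png

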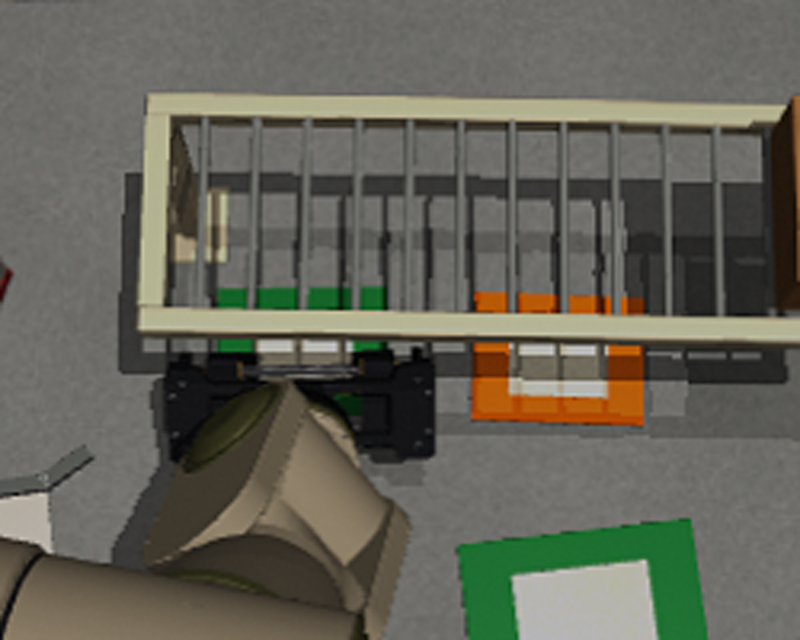

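servo_tool([
  [0.07,[-0.001,0,0.0015],[0,0,0]],
  [0.07,[-0.001,0,0.0015],[0,0,0]],
  [0.07,[-0.001,0,0.0015],[0,0,0]],
])

```text
time: 3.4
tool_pos: [0.611, 0.015, 0.0608]
orientation: [0.955, 0.001, 0.297, -0.003]
force: [-3.3, 1.1, 12.1]
opening: 0.07
```

servo_tool([
  [0.07,[-0.0093,0,-0.0042],[0,0,0]],
  [0.07,[-0.0093,0,-0.0042],[0,0,0]],
  [0.07,[-0.0093,0,-0.0042],[0,0,0]],
])

```text
time: 3.7
tool_pos: [0.5858, 0.0102, 0.0627]
orientation: [0.956, 0.003, 0.294, -0.009]
force: [0.3, 1.2, 0.5]
opening: 0.0699
```

```bash
python3 - <<'E'
from h import *
st()
cv2.imwrite("pics/s3.png",optics.snapshot("side")[:,:,::-1]); crop("pics/s3.png","pics/s3c.png",200,180,360,300,5)
E
```

```text
t 3.70 tcp [0.5858 0.0102 0.0627] tip [0.6217 0.0114 0.0098] z [ 0.561  0.018 -0.827] x [0.827 0.001 0.562] F [0.3 1.2 0.5] op 0.070
```

View pics/s3c.png

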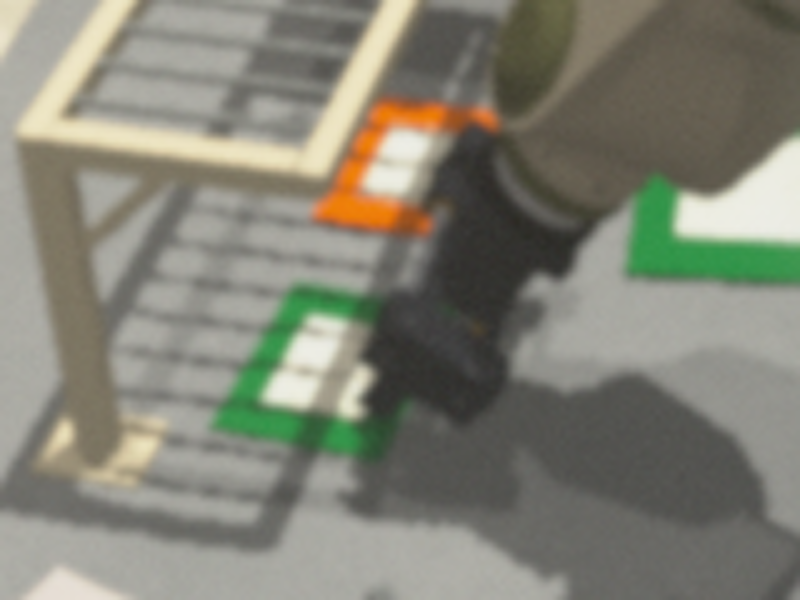

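```bash
python3 - <<'E'
from h import *
th=.611
plan([.650-.064*np.sin(th),.0175,.064],pose(th),3,.07)
E
```

```text
[ [0.07, [0.008, -0.002, 0.005], [-0.006, 0.005, 0.0]], [0.07, [0.008, -0.002, 0.005], [-0.006, 0.005, 0.0]], [0.07, [0.008, -0.002, 0.005], [-0.006, 0.005, 0.0]] ]
```

servo_tool([
  [0.07,[0.008,-0.002,0.005],[-0.006,0.005,0]],
  [0.07,[0.008,-0.002,0.005],[-0.006,0.005,0]],
  [0.07,[0.008,-0.002,0.005],[-0.006,0.005,0]],
  [0.07,[-0.001,0,0.0015],[0,0,0]],
  [0.07,[-0.001,0,0.0015],[0,0,0]],
])

```text
time: 4.25
tool_pos: [0.615, 0.0152, 0.062]
orientation: [0.954, 0.0, 0.299, -0.002]
force: [0.6, -0.7, -0.2]
opening: 0.0701
```

```bash
python3 - <<'E'
from h import *
st()
E
```

```text
t 4.25 tcp [0.615  0.0152 0.062 ] tip [0.6515 0.0154 0.0094] z [ 0.57   0.003 -0.822] x [ 0.822 -0.001  0.57 ] F [ 0.6 -0.7 -0.2] op 0.070
```

servo_tool([
  [0.07,[-0.0011,0,0.0016],[0,0,0]],
  [0.07,[-0.0011,0,0.0016],[0,0,0]],
  [0.07,[-0.0047,-0.0005,-0.0002],[0,0,0]],
  [0.07,[-0.0047,-0.0005,-0.0002],[0,0,0]],
])

```text
time: 4.65
tool_pos: [0.612, 0.0132, 0.061]
orientation: [0.954, 0.002, 0.3, -0.004]
force: [2.3, 0.8, 6.0]
opening: 0.0702
```

```bash
python3 - <<'E'
from h import *
st()
E
```

```text
t 4.65 tcp [0.612  0.0132 0.061 ] tip [0.6487 0.0137 0.0085] z [ 0.572  0.009 -0.82 ] x [0.82  0.001 0.572] F [2.3 0.8 6. ] op 0.070
```

servo_tool([
  [0.07,[-0.0055,-0.001,0.0004],[-0.003,0,0]],
  [0.07,[-0.0058,-0.001,0.0],[-0.003,0,0]],
  [0.07,[-0.0058,-0.001,0.0],[-0.003,0,0]],
  [0.07,[-0.0058,-0.001,0.0],[-0.003,0,0]],
])

```text
time: 5.05
tool_pos: [0.6026, 0.0094, 0.061]
orientation: [0.954, 0.003, 0.298, -0.005]
force: [0.9, 0.8, 6.1]
opening: 0.07
```

```bash
python3 - <<'E'
from h import *
st()
cv2.imwrite("pics/s4.png",optics.snapshot("side")[:,:,::-1]); crop("pics/s4.png","pics/s4c.png",200,180,360,300,5)
E
```

```text
t 5.05 tcp [0.6026 0.0094 0.061 ] tip [0.639  0.0101 0.0084] z [ 0.57   0.012 -0.822] x [0.822 0.002 0.57 ] F [0.9 0.8 6.1] op 0.070
```

View pics/s4c.png

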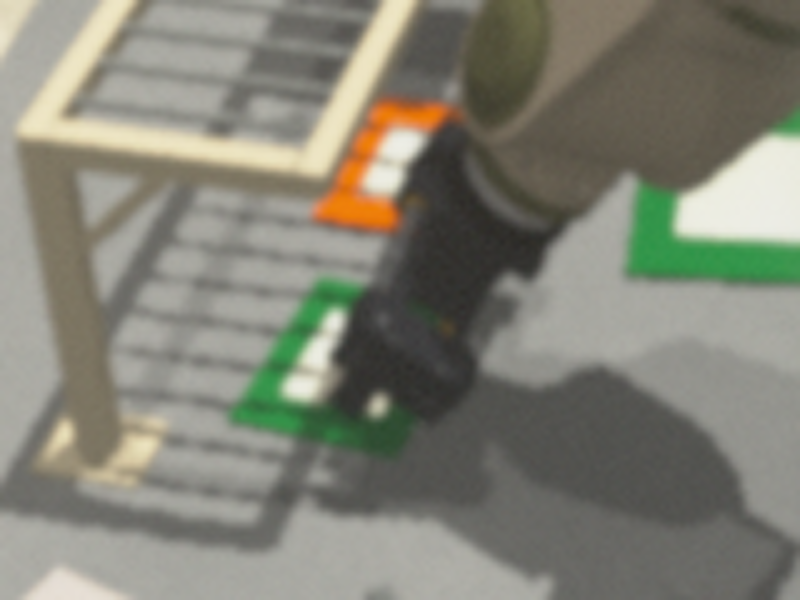

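servo_tool([
  [0.07,[-0.0075,-0.003,0.0002],[-0.008,0,0]],
  [0.07,[-0.008,-0.003,0.0],[-0.008,0,0]],
  [0.07,[-0.008,-0.003,0.0],[-0.006,0,0]],
  [0.07,[-0.008,-0.003,0.0],[-0.006,0,0]],
])

```text
time: 5.5
tool_pos: [0.5881, 0.0084, 0.0613]
orientation: [0.957, 0.004, 0.291, -0.006]
force: [2.4, -0.8, 8.0]
opening: 0.0697
```

```bash
python3 - <<'E'
from h import *
st()
E
```

```text
t 5.50 tcp [0.5881 0.0084 0.0613] tip [0.6238 0.0093 0.0082] z [ 0.557  0.013 -0.83 ] x [0.83  0.004 0.557] F [ 2.4 -0.8  8. ] op 0.070
```

servo_tool([
  [0.07,[-0.009,-0.005,-0.001],[-0.01,0.002,0]],
  [0.07,[-0.009,-0.005,-0.001],[-0.01,0.002,0]],
  [0.07,[-0.009,-0.005,-0.001],[-0.01,0.002,0]],
  [0.07,[-0.009,-0.005,-0.001],[-0.01,0.002,0]],
  [0.07,[-0.009,-0.005,-0.001],[-0.01,0.002,0]],
])

```text
time: 6.0
tool_pos: [0.5605, 0.015, 0.0658]
orientation: [0.961, 0.003, 0.275, -0.007]
force: [-0.6, -0.4, 0.2]
opening: 0.0702
```

```bash
python3 - <<'E'
from h import *
st()
E
```

```text
t 6.00 tcp [0.5605 0.015  0.0658] tip [0.5943 0.016  0.0115] z [ 0.529  0.014 -0.848] x [0.849 0.003 0.529] F [-0.6 -0.4  0.2] op 0.070
```

```bash
python3 - <<'E'
from h import *
cv2.imwrite("pics/t5.png",optics.snapshot("top")[:,:,::-1]); crop("pics/t5.png","pics/t5c.png",220,100,380,220,5)
cv2.imwrite("pics/s5.png",optics.snapshot("side")[:,:,::-1]); crop("pics/s5.png","pics/s5c.png",200,180,360,300,5)
E
```

```text
(no output)
```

View pics/t5c.png

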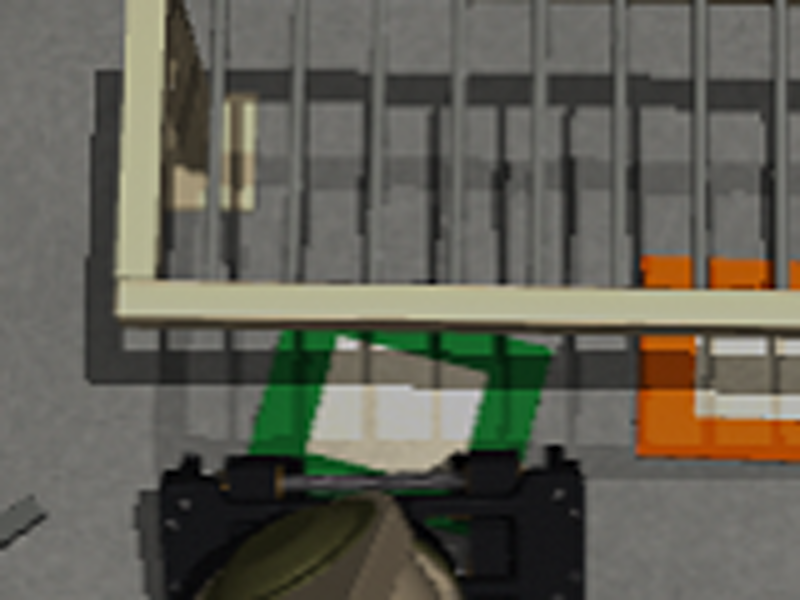

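View pics/s5c.png

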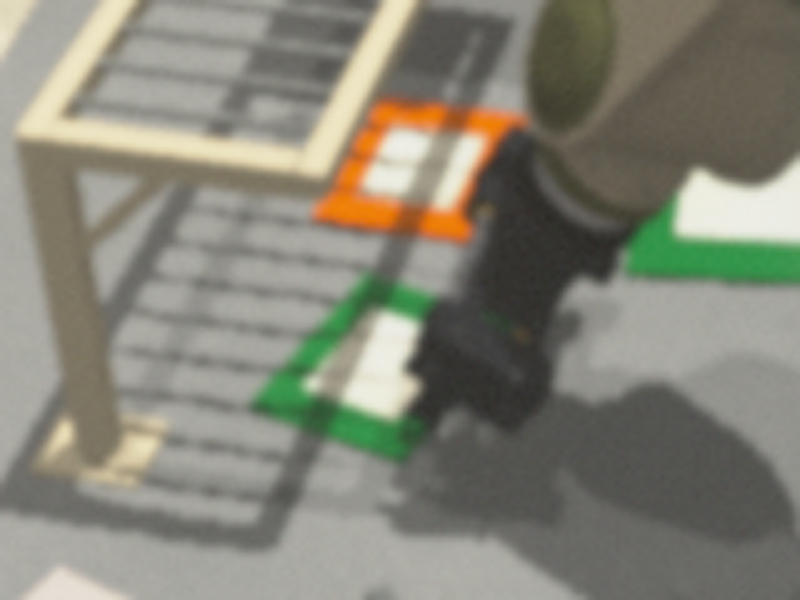

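```bash
cat >> h.py <<'E'
def fitcard(n,pts,z=.003,x0=(.6,.02,0)):
    # pts: list of (u,v,kind) kind: '+x','-x','+y','-y' edges points or tuple corner signs
    from scipy.optimize import least_squares
    W=[(p2w(n,u,v,z)[:2],k) for u,v,k in pts]
    def res(q):
        c,s=np.cos(q[2]),np.sin(q[2]); o=[]
        for w,k in W:
            d=w-q[:2]; l=np.array([c*d[0]+s*d[1],-s*d[0]+c*d[1]])
            if '+x' in k:o.append(l[0]-.05)
            if '-x' in k:o.append(l[0]+.05)
            if '+y' in k:o.append(l[1]-.065)
            if '-y' in k:o.append(l[1]+.065)
        return o
    r=least_squares(res,x0); print("card",r.x.round(4),"res mm",(r.fun*1000).round(1)); return r.x
def cp(x,y,s,ox,oy): return (ox+(x+.5)/s-.5,oy+(y+.5)/s-.5)
E
python3 - <<'E'
from h import *
c=lambda x,y,k:(*cp(x,y,5,220,100),k)
fitcard("top",[c(285,330,'+y'),c(552,349,'+x-y'),c(252,452,'+y'),c(527,452,'-y')])
c=lambda x,y,k:(*cp(x,y,5,200,180),k)
fitcard("side",[c(252,405,'+y+x'),c(368,274,'+x-y'),c(402,461,'-x+y')])
E
```

```text
card [ 0.624   0.005  -0.2487] res mm [-1.  -0.   0.5 -0.2  0.7]
card [ 0.6239  0.0062 -0.2791] res mm [-1.4 -1.7  0.1  1.6  1.3  0.1]
```

servo_tool([
  [0.07,[0.005,0,-0.008],[0,0,0]],
  [0.07,[0,0,0],[0,0,0]],
])

```text
time: 6.3
tool_pos: [0.5604, 0.0151, 0.0754]
orientation: [0.961, 0.003, 0.275, -0.007]
force: [0.0, 0.7, -0.3]
opening: 0.0702
```

servo_tool([
  [0.07,[0,0,0],[0,0,0]],
  [0.07,[0,0,0],[0,0,0]],
  [0.07,[0,0,0],[0,0,0]],
])

```text
time: 6.6
tool_pos: [0.5605, 0.0151, 0.0748]
orientation: [0.961, 0.003, 0.275, -0.007]
force: [-0.2, -0.5, 0.6]
opening: 0.0701
```

```bash
python3 - <<'E'
from h import *
st()
E
```

```text
t 6.60 tcp [0.5605 0.0151 0.0748] tip [0.5943 0.016  0.0204] z [ 0.529  0.015 -0.849] x [0.849 0.003 0.529] F [-0.2 -0.5  0.6] op 0.070
```

```bash
python3 - <<'E'
from h import *
q=pose(.5,-.25); tip=np.array([.62,.006,.022]); print(q.as_matrix().T.round(3))
plan(tip-q.apply([0,0,.064]),q,5,.07)
E
```

```text
[[ 0.85  -0.217  0.479]
 [-0.247 -0.969  0.   ]
 [ 0.465 -0.119 -0.878]]
[ [0.07, [0.005, 0.0, 0.003], [-0.028, -0.011, 0.044]], [0.07, [0.005, 0.0, 0.003], [-0.028, -0.011, 0.044]], [0.07, [0.005, -0.0, 0.002], [-0.028, -0.011, 0.044]], [0.07, [0.005, -0.001, 0.002], [-0.028, -0.011, 0.044]], [0.07, [0.005, -0.001, 0.002], [-0.028, -0.011, 0.044]] ]
```

servo_tool([
  [0.07,[0.005,0,0.003],[-0.028,-0.011,0.044]],
  [0.07,[0.005,0,0.003],[-0.028,-0.011,0.044]],
  [0.07,[0.005,0,0.002],[-0.028,-0.011,0.044]],
  [0.07,[0.005,-0.001,0.002],[-0.028,-0.011,0.044]],
  [0.07,[0.005,-0.001,0.002],[-0.028,-0.011,0.044]],
  [0.07,[0,0,0],[0,0,0]],
])

```text
time: 7.2
tool_pos: [0.5841, 0.0154, 0.0751]
orientation: [0.963, -0.105, 0.247, 0.025]
force: [0.1, -0.1, 0.1]
opening: 0.0697
```

```bash
python3 - <<'E'
from h import *
st()
q=pose(.5,-.25); tip=np.array([.62,.006,.014])
plan(tip-q.apply([0,0,.064]),q,2,.07)
E
```

```text
t 7.20 tcp [0.5841 0.0154 0.0751] tip [0.6143 0.0091 0.0191] z [ 0.471 -0.1   -0.876] x [ 0.855 -0.19   0.482] F [ 0.1 -0.1  0.1] op 0.070
[ [0.07, [0.002, 0.0, 0.004], [-0.01, -0.001, 0.014]], [0.07, [0.002, 0.0, 0.004], [-0.01, -0.001, 0.014]] ]
```

servo_tool([
  [0.07,[0.002,0,0.004],[-0.012,-0.001,0.015]],
  [0.07,[0.002,0,0.004],[-0.012,-0.001,0.015]],
  [0.07,[0,0,0],[0,0,0]],
])

```text
time: 7.5
tool_pos: [0.5905, 0.0142, 0.0689]
orientation: [0.962, -0.12, 0.245, 0.032]
force: [-0.3, 0.2, 0.7]
opening: 0.0704
```

```bash
cat >> h.py <<'E'
def info(c=None):
    s=arm.state(); q=R.from_quat(s["orientation"]); M=q.as_matrix(); tip=s["tool_pos"]+M@[0,0,.064]
    yaw=np.arctan2(-M[0,1]*-1*-1,-M[1,1]); yaw=np.arctan2(M[0,1],-M[1,1])
    print("t %.2f tip"%s["time"],tip.round(4),"tilt %.3f yaw %.3f yz %.4f"%(np.arccos(-M[2,2]),yaw,M[2,1]),"F",s["force"].round(1),"T",s["wrist_torque"].round(2))
def d(v,rz=0.):
    q=R.from_quat(arm.state()["orientation"]); print("tool shift",(q.inv().apply(v)).round(4),"rot",q.inv().apply([0,0,rz]).round(4))
E
python3 - <<'E'
from h import *
info(); d([0,0,-.002]); d([-.005,0,-.003])
E
```

```text
t 7.50 tip [0.6201 0.0065 0.0126] tilt 0.498 yaw -0.249 yz 0.0024 F [-0.3  0.2  0.7] T [ 0.1   0.21 -0.  ]
tool shift [-0.001  -0.      0.0018] rot [0. 0. 0.]
tool shift [-0.0057  0.0012  0.0003] rot [0. 0. 0.]
```

servo_tool([
  [0.07,[-0.001,0,0.0018],[0,0,0]],
  [0.07,[-0.001,0,0.0018],[0,0,0]],
  [0.07,[-0.001,0,0.0018],[0,0,0]],
  [0.07,[-0.001,0,0.0018],[0,0,0]],
])

```text
time: 7.9
tool_pos: [0.591, 0.014, 0.063]
orientation: [0.961, -0.118, 0.248, 0.031]
force: [-7.1, -0.6, 21.9]
opening: 0.0699
```

```bash
python3 - <<'E'
from h import *
info()
E
```

```text
t 7.90 tip [0.6211 0.0065 0.007 ] tilt 0.506 yaw -0.244 yz 0.0011 F [-7.1 -0.6 21.9] T [-0.14 -0.33 -0.11]
```

servo_tool([
  [0.07,[-0.0045,0.001,-0.001],[0,0,0]],
  [0.07,[-0.005,0.001,-0.0007],[0,0,0]],
  [0.07,[-0.005,0.001,-0.0005],[0,0,0]],
])

```text
time: 8.2
tool_pos: [0.5815, 0.0138, 0.0629]
orientation: [0.959, -0.117, 0.258, 0.031]
force: [3.0, -0.8, 8.3]
opening: 0.0701
```

```bash
python3 - <<'E'
from h import *
info()
E
```

```text
t 8.20 tip [0.6126 0.0062 0.0076] tilt 0.525 yaw -0.242 yz -0.0012 F [ 3.  -0.8  8.3] T [-0.09 -0.87  0.07]
```

servo_tool([
  [0.07,[-0.0057,0.0012,0.0003],[-0.002,-0.003,0]],
  [0.07,[-0.0057,0.0012,0.0003],[-0.002,-0.003,0]],
  [0.07,[-0.0057,0.0012,0.0003],[-0.002,-0.003,0]],
  [0.07,[-0.0057,0.0012,0.0003],[-0.002,-0.003,0]],
])

```text
time: 8.6
tool_pos: [0.5726, 0.0136, 0.063]
orientation: [0.958, -0.117, 0.259, 0.035]
force: [2.7, 0.1, 7.2]
opening: 0.0698
```

```bash
python3 - <<'E'
from h import *
info()
E
```

```text
t 8.60 tip [0.6038 0.0055 0.0077] tilt 0.528 yaw -0.245 yz 0.0058 F [2.7 0.1 7.2] T [ 0.13 -0.61  0.  ]
```

servo_tool([
  [0.07,[-0.009,0.002,0.0003],[0.003,-0.003,0]],
  [0.07,[-0.0099,0.0022,0.0],[0.003,-0.003,0]],
  [0.07,[-0.0099,0.0022,0.0],[0.003,-0.003,0]],
  [0.07,[-0.0099,0.0022,0.0],[0.002,-0.003,0]],
])

```text
time: 9.0
tool_pos: [0.5545, 0.0151, 0.0636]
orientation: [0.961, -0.116, 0.247, 0.031]
force: [1.4, -0.4, 4.9]
opening: 0.0697
```

```bash
python3 - <<'E'
from h import *
info()
E
```

```text
t 9.00 tip [0.5845 0.0076 0.0075] tilt 0.504 yaw -0.241 yz 0.0013 F [ 1.4 -0.4  4.9] T [ 0.01 -0.45 -0.  ]
```

servo_tool([
  [0.07,[-0.008,0.0018,0.0015],[0,0,0]],
  [0.07,[-0.0095,0.0022,0.001],[0,0,0]],
  [0.07,[-0.0095,0.0022,0.001],[0,0,0]],
  [0.07,[-0.0095,0.0022,0.001],[0,0,0]],
  [0.07,[-0.0095,0.0022,0.001],[0,0,0]],
])

```text
time: 9.5
tool_pos: [0.5371, 0.0163, 0.0641]
orientation: [0.964, -0.118, 0.238, 0.033]
force: [1.6, -0.8, 5.8]
opening: 0.0699
```

```bash
python3 - <<'E'
from h import *
info()
cv2.imwrite("pics/t6.png",optics.snapshot("top")[:,:,::-1]); crop("pics/t6.png","pics/t6c.png",220,100,380,220,5)
E
```

```text
t 9.50 tip [0.5659 0.0086 0.0075] tilt 0.485 yaw -0.245 yz 0.0087 F [ 1.6 -0.8  5.8] T [ 0.16 -0.52  0.01]
```

View pics/t6c.png

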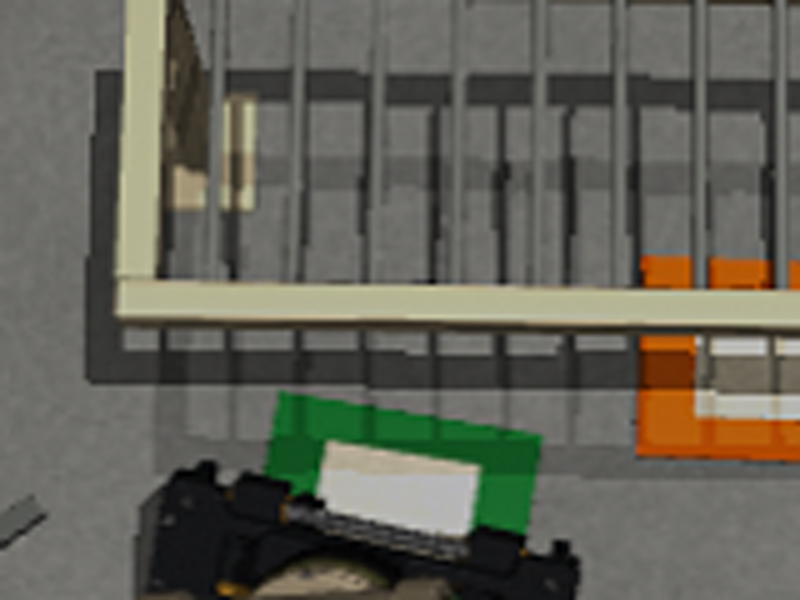

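```bash
python3 - <<'E'
from h import *
c=lambda x,y,k:(*cp(x,y,5,220,100),k)
fitcard("top",[c(280,392,'+x+y'),c(541,437,'+x-y'),c(268,472,'+y'),c(527,535,'-y')])
d([-.007,.007,-.0035],.03)
E
```

```text
card [ 0.5758  0.0079 -0.1863] res mm [ 0.4 -0.2 -0.4  1.6 -1.6  0.2]
tool shift [-0.0091 -0.0051 -0.0009] rot [ 0.014   0.0003 -0.0266]
```

servo_tool([
  [0.07,[-0.008,-0.0045,0.0012],[0.017,0,-0.026]],
  [0.07,[-0.0085,-0.0048,0.0008],[0.016,0,-0.026]],
  [0.07,[-0.0085,-0.0048,0.0008],[0.015,0,-0.026]],
  [0.07,[-0.0085,-0.0048,0.0008],[0.014,0,-0.026]],
])

```text
time: 9.95
tool_pos: [0.5274, 0.0412, 0.0643]
orientation: [0.971, -0.059, 0.231, 0.016]
force: [0.8, -2.3, 5.4]
opening: 0.0701
```

```bash
python3 - <<'E'
from h import *
info()
d([-.007,.007,-.0035],.03)
E
```

```text
t 9.95 tip [0.5561 0.0375 0.0072] tilt 0.468 yaw -0.122 yz 0.0038 F [ 0.8 -2.3  5.4] T [-0.12 -0.29 -0.18]
tool shift [-0.0085 -0.0061 -0.0004] rot [ 0.0135  0.0001 -0.0268]
```

servo_tool([
  [0.07,[-0.0095,-0.002,0.0008],[0.006,0,-0.012]],
  [0.07,[-0.0095,-0.002,0.0008],[0.006,0,-0.012]],
  [0.07,[-0.0095,-0.002,0.0008],[0.006,0,-0.012]],
  [0.07,[-0.0095,-0.002,0.0008],[0.006,0,-0.012]],
  [0.07,[-0.0095,-0.002,0.0008],[0.006,0,-0.012]],
  [0.07,[-0.0095,-0.002,0.0008],[0.006,0,-0.012]],
  [0.07,[-0.0095,-0.002,0.0008],[0.006,0,-0.012]],
])

```text
time: 10.65
tool_pos: [0.4969, 0.0584, 0.065]
orientation: [0.976, -0.01, 0.217, 0.002]
force: [2.2, -1.0, 3.8]
opening: 0.0701
```

```bash
python3 - <<'E'
from h import *
info()
d([-.007,.007,-.0035],.03)
cv2.imwrite("pics/t7.png",optics.snapshot("top")[:,:,::-1]); crop("pics/t7.png","pics/t7c.png",180,130,340,250,5)
E
```

```text
t 10.65 tip [0.524  0.0578 0.0071] tilt 0.438 yaw -0.020 yz -0.0004 F [ 2.2 -1.   3.8] T [-0.06 -0.24 -0.03]
tool shift [-0.0079 -0.0069  0.0001] rot [ 0.0127 -0.     -0.0272]
```

View pics/t7c.png

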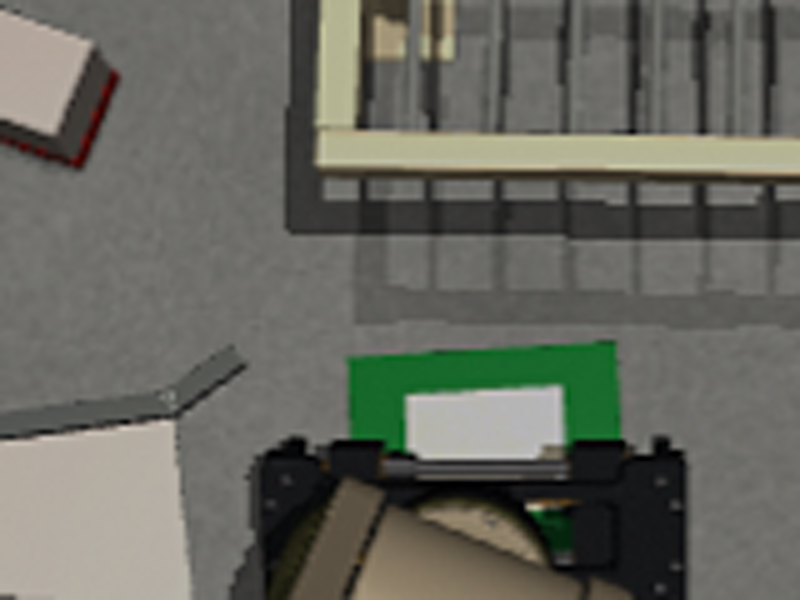

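```bash
python3 - <<'E'
from h import *
c=lambda x,y,k:(*cp(x,y,5,180,130),k)
x,y,a=fitcard("top",[c(349,357,'+x+y'),c(614,342,'+x-y'),c(352,445,'+y'),c(621,440,'-y')])
D=np.array([.491,.2895]);ya=.112
def dk(x,y): 
    v=np.array([x,y])-D; return R.from_euler('z',-ya).apply([*v,0]).round(4)
print("card in dock",dk(x,y),a-ya)
q=pose(0,a); tip=np.array([x,y,.02]) - R.from_euler('z',a).apply([0,.01,0])
p0,R0=plan((.49,.055,.10),pose(.3,0),2,.07)
plan(tip-q.apply([0,0,.064]),q,6,.07,p0,R0)
E
```

```text
card [0.5342 0.0597 0.0406] res mm [ 0.1 -1.  -0.1  1.3 -0.8  0.5]
card in dock [ 0.0173 -0.2332  0.    ] -0.071373323973208
[ [0.07, [0.005, 0.002, -0.017], [0.003, -0.069, -0.009]], [0.07, [0.003, 0.002, -0.017], [0.003, -0.069, -0.009]] ]
[ [0.07, [0.006, 0.001, 0.005], [0.001, -0.05, -0.007]], [0.07, [0.007, 0.001, 0.004], [0.001, -0.05, -0.007]], [0.07, [0.007, 0.001, 0.004], [0.001, -0.05, -0.007]], [0.07, [0.007, 0.001, 0.004], [0.001, -0.05, -0.007]], [0.07, [0.007, 0.001, 0.003], [0.001, -0.05, -0.007]], [0.07, [0.007, 0.001, 0.003], [0.001, -0.05, -0.007]] ]
```

servo_tool([
  [0.07,[0.008,0,-0.018],[0,0,0]],
  [0.07,[0.004,0.002,-0.015],[0.003,-0.069,-0.009]],
  [0.07,[0.003,0.002,-0.007],[0.003,-0.069,-0.009]],
  [0.07,[0.006,0.001,0.005],[0.001,-0.05,-0.007]],
  [0.07,[0.007,0.001,0.004],[0.001,-0.05,-0.007]],
  [0.07,[0.007,0.001,0.004],[0.001,-0.05,-0.007]],
  [0.07,[0.007,0.001,0.004],[0.001,-0.05,-0.007]],
  [0.07,[0.007,0.001,0.003],[0.001,-0.05,-0.007]],
  [0.07,[0.007,0.001,0.003],[0.001,-0.05,-0.007]],
  [0.07,[0,0,0],[0,0,0]],
])

```text
time: 11.7
tool_pos: [0.537, 0.0482, 0.0915]
orientation: [1.0, 0.022, -0.011, 0.001]
force: [0.3, -0.8, 0.5]
opening: 0.0699
```

```bash
python3 - <<'E'
from h import *
info(); x,y,a=.5342,.0597,.0406
q=pose(0,a); tip=np.array([x,y,.015]) - R.from_euler('z',a).apply([0,.01,0])
plan(tip-q.apply([0,0,.064]),q,3,.07)
E
```

```text
t 11.70 tip [0.5356 0.0481 0.0275] tilt 0.022 yaw 0.044 yz 0.0011 F [ 0.3 -0.8  0.5] T [ 0.02 -0.02  0.01]
[ [0.07, [-0.001, -0.001, 0.004], [0.0, 0.007, 0.001]], [0.07, [-0.001, -0.001, 0.004], [0.0, 0.007, 0.001]], [0.07, [-0.001, -0.001, 0.004], [0.0, 0.007, 0.001]] ]
```

servo_tool([
  [0.07,[-0.001,-0.001,0.006],[0,0.007,0.001]],
  [0.07,[-0.001,-0.001,0.006],[0,0.007,0.001]],
  [0.07,[0,0,0.006],[0,0.007,0.001]],
  [0.07,[0,0,0.003],[0,0,0]],
  [0.07,[0,0,0.002],[0,0,0]],
  [0.07,[0,0,0.002],[0,0,0]],
])

```text
time: 12.3
tool_pos: [0.5323, 0.0506, 0.0673]
orientation: [1.0, 0.021, 0.002, 0.0]
force: [-11.2, -0.9, 39.0]
opening: 0.0698
```

```bash
python3 - <<'E'
from h import *
info()
E
```

```text
t 12.30 tip [0.5326 0.0506 0.0033] tilt 0.004 yaw 0.041 yz 0.0008 F [-11.2  -0.9  39. ] T [ 0.32  1.83 -0.04]
```

servo_tool([
  [0.07,[-0.004,-0.004,0.0005],[0,0,-0.015]],
  [0.07,[-0.005,-0.004,0.001],[0,0,-0.015]],
  [0.07,[-0.005,-0.004,0.001],[0,0,-0.015]],
])

```text
time: 12.6
tool_pos: [0.5199, 0.0613, 0.0675]
orientation: [0.999, 0.043, 0.008, 0.001]
force: [3.2, -3.0, 11.0]
opening: 0.0699
```

```bash
python3 - <<'E'
from h import *
info()
E
```

```text
t 12.60 tip [0.5208 0.0611 0.0035] tilt 0.015 yaw 0.087 yz 0.0033 F [ 3.2 -3.  11. ] T [ 0.06 -0.38 -0.06]
```

servo_tool([
  [0.07,[-0.004,-0.005,0.0013],[0,-0.005,-0.012]],
  [0.07,[-0.0035,-0.005,0.0013],[0,-0.005,-0.012]],
  [0.07,[0,-0.001,0.001],[0,0,0]],
])

```text
time: 12.9
tool_pos: [0.5144, 0.071, 0.0677]
orientation: [0.998, 0.056, 0.009, 0.003]
force: [-3.1, -3.2, 12.0]
opening: 0.07
```

```bash
python3 - <<'E'
from h import *
info()
cv2.imwrite("pics/t8.png",optics.snapshot("top")[:,:,::-1]); crop("pics/t8.png","pics/t8c.png",180,130,340,250,5)
cv2.imwrite("pics/s8.png",optics.snapshot("side")[:,:,::-1]); crop("pics/s8.png","pics/s8c.png",240,220,400,340,5)
E
```

```text
t 12.90 tip [0.5156 0.0707 0.0037] tilt 0.020 yaw 0.112 yz 0.0072 F [-3.1 -3.2 12. ] T [0.09 0.61 0.14]
```

View pics/t8c.png

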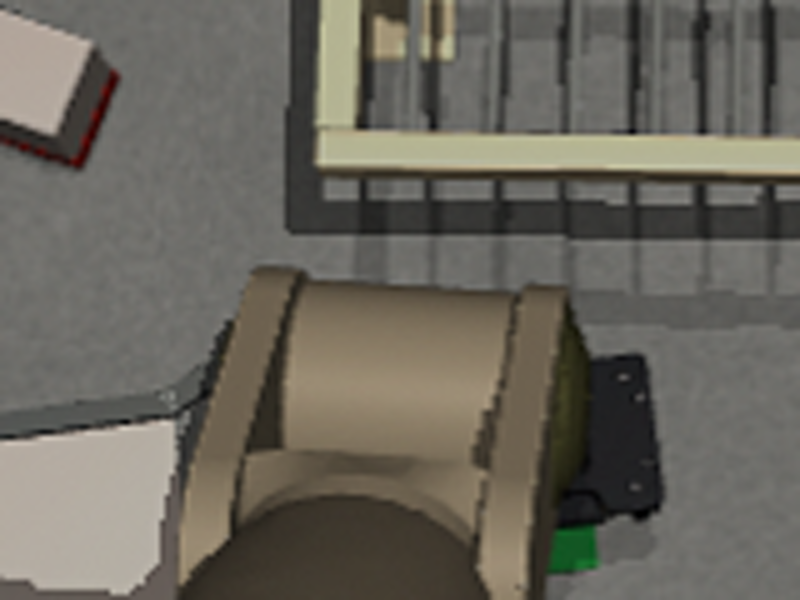

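View pics/s8c.png

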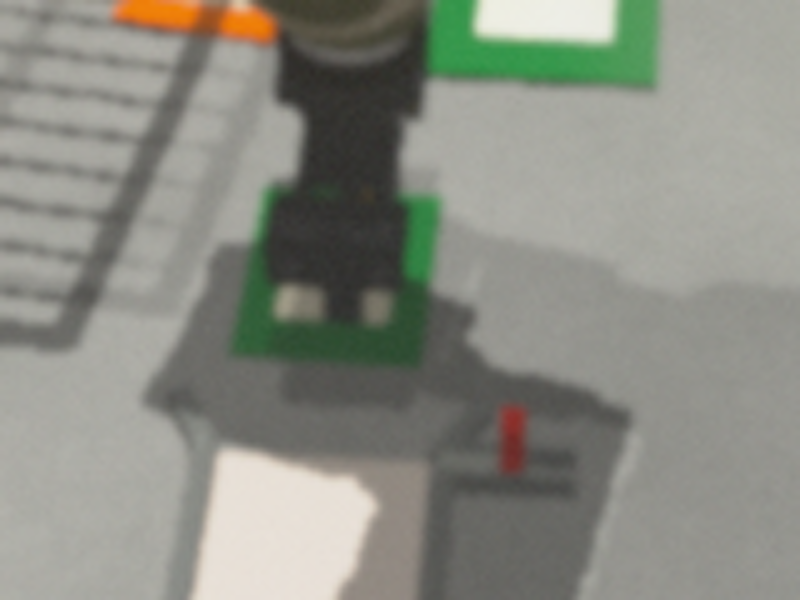

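```bash
cat >> h.py <<'E'
D=np.array([.491,.2895]);ya=.112
def dk(x,y,a=0):
    v=R.from_euler('z',-ya).apply([x-D[0],y-D[1],0]); print("in dock",v[:2].round(4),round(a-ya,3))
E
python3 - <<'E'
from h import *
c=lambda x,y,k:(*cp(x,y,5,240,220),k)
x,y,a=fitcard("side",[c(231,357,'+x+y'),c(418,366,'-x+y'),c(440,200,'-x-y'),c(268,188,'+x-y')])
dk(x,y,a); dk(.5156,.0707,.112)
E
```

```text
card [0.5197 0.0793 0.0927] res mm [-1.2  1.   1.5 -1.2  1.6  0.8 -1.9 -0.6]
in dock [ 0.005  -0.2121] -0.019
in dock [-0.     -0.2202] 0.0
```

servo_tool([
  [0.07,[-0.003,-0.006,0.0012],[0.004,-0.005,-0.008]],
  [0.07,[-0.003,-0.008,0.0012],[0.004,-0.005,-0.008]],
  [0.07,[-0.0015,-0.01,0.0012],[0.002,-0.005,-0.004]],
])

```text
time: 13.3
tool_pos: [0.5076, 0.0928, 0.0674]
orientation: [0.998, 0.066, 0.008, -0.0]
force: [0.7, -4.4, 13.1]
opening: 0.0699
```

```bash
cat >> h.py <<'E'
def di():
    info(); s=arm.state(); q=R.from_quat(s["orientation"]); t=s["tool_pos"]+q.apply([0,0,.064]); dk(t[0],t[1],0)
E
python3 - <<'E'
from h import *
di()
E
```

```text
t 13.30 tip [0.5086 0.0928 0.0034] tilt 0.017 yaw 0.131 yz 0.0008 F [ 0.7 -4.4 13.1] T [-0.41 -0.02  0.  ]
in dock [-0.0045 -0.1974] -0.112
```

Tip is at dock x = -4.5 mm, as intended. Continue along +y, yaw held.

servo_tool([
  [0.07,[0,-0.01,0.0012],[0,0,0]],
  [0.07,[0,-0.01,0.0012],[0,0,0.002]],
  [0.07,[0,-0.01,0.0012],[0,0,0.002]],
])

```text
time: 13.6
tool_pos: [0.5065, 0.1223, 0.0675]
orientation: [0.998, 0.064, 0.014, 0.001]
force: [0.4, -4.8, 13.8]
opening: 0.07
```

```bash
python3 - <<'E'
from h import *
di()
cv2.imwrite("pics/s9.png",optics.snapshot("side")[:,:,::-1]); crop("pics/s9.png","pics/s9c.png",250,230,390,335,5.7)
E
```

```text
t 13.60 tip [0.5084 0.1223 0.0036] tilt 0.029 yaw 0.127 yz 0.0039 F [ 0.4 -4.8 13.8] T [-0.19  0.08 -0.04]
in dock [-0.0014 -0.1681] -0.112
```

View pics/s9c.png

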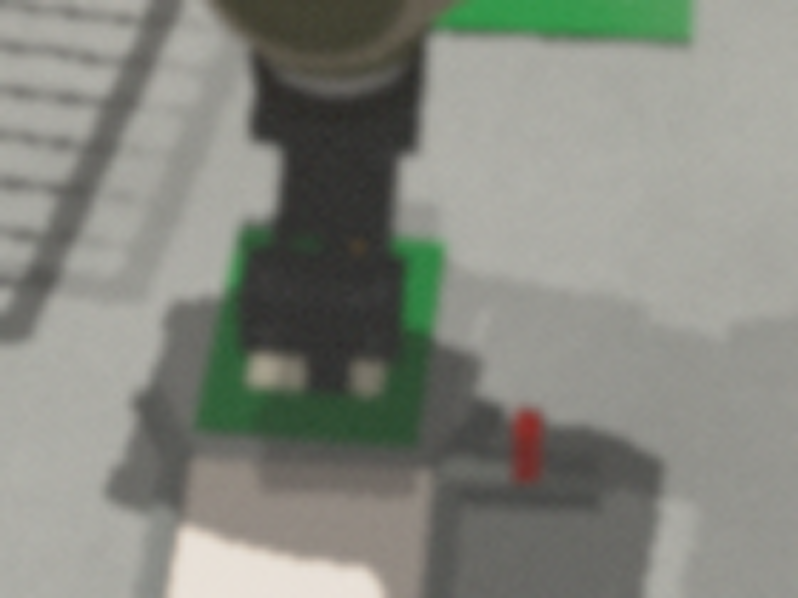

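```bash
python3 - <<'E'
from h import *
c=lambda x,y,k:(*cp(x,y,5.7,250,230),k)
x,y,a=fitcard("side",[c(195,430,'+x+y'),c(416,446,'-x+y'),c(443,242,'-x-y'),c(240,226,'+x-y')])
dk(x,y,a)
for p in [(190,458),(435,468)]: w=p2w("side",*cp(*p,5.7,250,230),0); print(w); dk(w[0],w[1])
E
```

```text
card [0.512  0.1287 0.0839] res mm [-1.1  0.6  0.6  0.5  1.6  0.3 -1.1 -1.3]
in dock [ 0.0029 -0.1621] -0.028
[0.55413254 0.21205597 0.        ]
in dock [ 0.0541 -0.084 ] -0.112
[0.44722729 0.19829772 0.        ]
in dock [-0.0537 -0.0857] -0.112
```

servo_tool([
  [0.07,[-0.004,-0.001,0.0013],[0.004,-0.008,-0.015]],
  [0.07,[-0.004,-0.001,0.0013],[0.004,-0.008,-0.015]],
  [0.07,[-0.002,-0.003,0.0013],[0,0,-0.008]],
])

```text
time: 13.95
tool_pos: [0.5005, 0.1272, 0.0675]
orientation: [0.996, 0.084, 0.015, -0.001]
force: [1.2, -3.7, 13.5]
opening: 0.0702
```

```bash
python3 - <<'E'
from h import *
di()
cv2.imwrite("pics/s10.png",optics.snapshot("side")[:,:,::-1]); crop("pics/s10.png","pics/s10c.png",250,230,390,335,5.7)
E
```

```text
t 13.95 tip [0.5024 0.1276 0.0035] tilt 0.030 yaw 0.169 yz -0.0001 F [ 1.2 -3.7 13.5] T [-0.67 -0.11 -0.07]
in dock [-0.0068 -0.1622] -0.112
```

View pics/s10c.png

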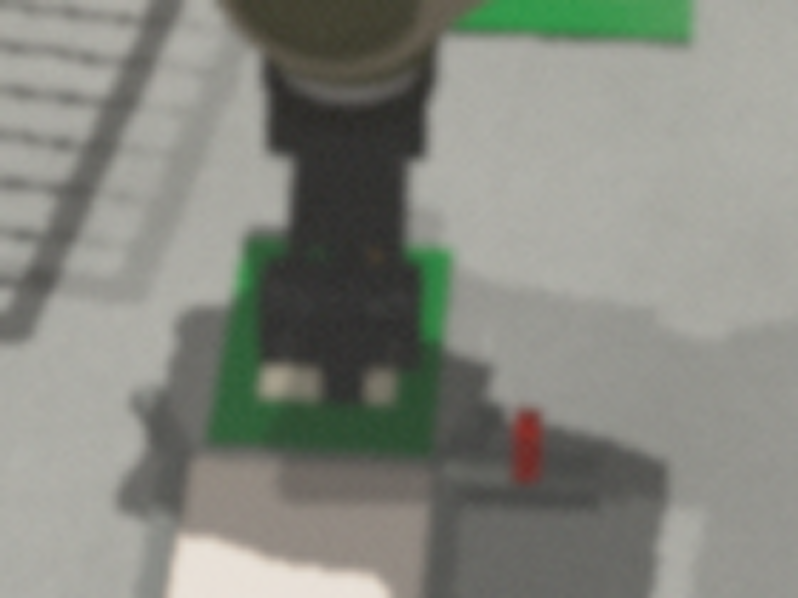

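```bash
python3 - <<'E'
from h import *
c=lambda x,y,k:(*cp(x,y,5.7,250,230),k)
x,y,a=fitcard("side",[c(208,445,'+x+y'),c(433,457,'-x+y'),c(453,250,'-x-y'),c(250,237,'+x-y')])
dk(x,y,a)
E
```

```text
card [0.5049 0.1347 0.1025] res mm [-0.5  1.4  0.3  0.6  1.7 -0.4 -1.6 -1.7]
in dock [-0.0035 -0.1554] -0.01
```

servo_tool([
  [0.07,[0.003,0.001,0.0013],[0,-0.008,0]],
  [0.07,[0.001,-0.004,0.0013],[0,-0.008,0]],
  [0.07,[0,-0.008,0.0013],[0,-0.003,0]],
  [0.07,[0,-0.008,0.0013],[0,-0.003,0]],
])

```text
time: 14.4
tool_pos: [0.5038, 0.1463, 0.0675]
orientation: [0.996, 0.085, 0.01, 0.001]
force: [-0.1, -4.7, 13.6]
opening: 0.0699
```

```bash
python3 - <<'E'
from h import *
di()
cv2.imwrite("pics/s11.png",optics.snapshot("side")[:,:,::-1]); crop("pics/s11.png","pics/s11c.png",250,230,390,335,5.7)
E
```

```text
t 14.40 tip [0.5051 0.1463 0.0035] tilt 0.021 yaw 0.170 yz 0.0034 F [-0.1 -4.7 13.6] T [-0.18  0.09  0.01]
in dock [-0.002  -0.1439] -0.112
```

View pics/s11c.png

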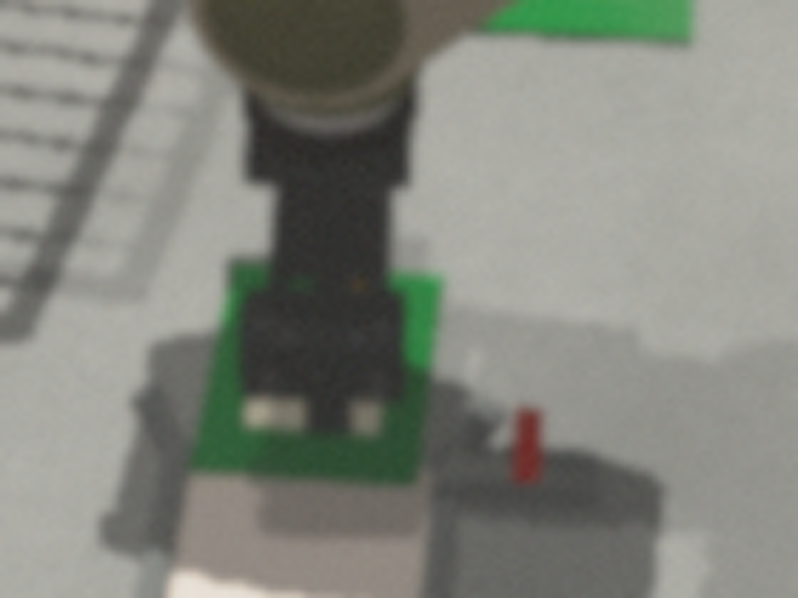

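servo_tool([
  [0.07,[-0.002,-0.009,0.0013],[0,-0.006,0]],
  [0.07,[-0.001,-0.01,0.0013],[0,-0.006,0]],
  [0.07,[-0.0005,-0.01,0.0013],[0,-0.004,0]],
  [0.07,[-0.0005,-0.01,0.0013],[0,-0.004,0]],
])

```text
time: 14.85
tool_pos: [0.4978, 0.1846, 0.0676]
orientation: [0.996, 0.084, 0.009, 0.002]
force: [0.1, -4.8, 14.2]
opening: 0.0695
```

```bash
python3 - <<'E'
from h import *
di()
cv2.imwrite("pics/s12.png",optics.snapshot("side")[:,:,::-1]); crop("pics/s12.png","pics/s12c.png",250,245,390,350,5.7)
E
```

```text
t 14.85 tip [0.4991 0.1844 0.0036] tilt 0.020 yaw 0.169 yz 0.0065 F [ 0.1 -4.8 14.2] T [-0.21  0.08  0.01]
in dock [-0.0037 -0.1053] -0.112
```

View pics/s12c.png

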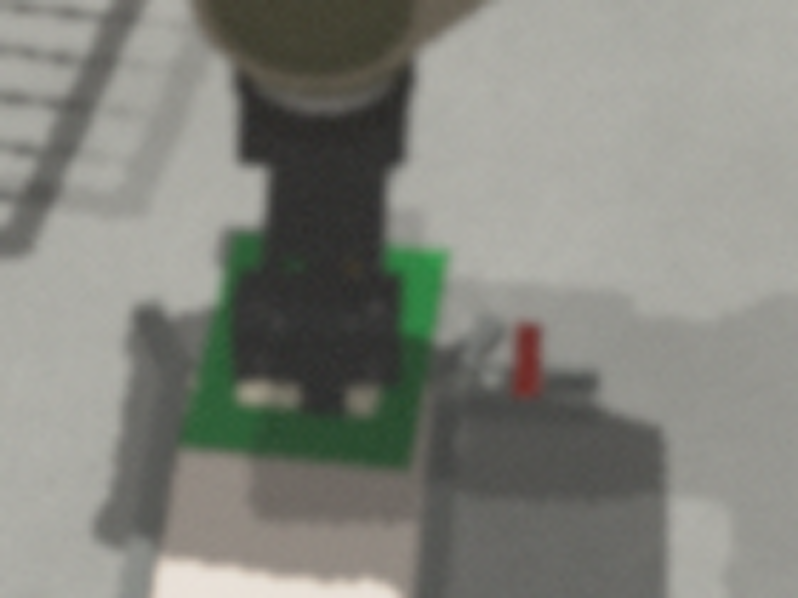

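servo_tool([
  [0.07,[0.0005,-0.01,0.0013],[0.004,-0.004,0]],
  [0.07,[0.0005,-0.01,0.0013],[0.004,-0.004,0]],
  [0.07,[0.0005,-0.01,0.0013],[0.002,-0.004,0]],
  [0.07,[0.0005,-0.01,0.0013],[0.002,-0.004,0]],
  [0.07,[0.0005,-0.01,0.0013],[0.002,-0.004,0]],
])

```text
time: 15.4
tool_pos: [0.4945, 0.2343, 0.0674]
orientation: [0.996, 0.087, 0.006, -0.001]
force: [1.0, -5.4, 12.8]
opening: 0.0701
```

```bash
python3 - <<'E'
from h import *
di()
cv2.imwrite("pics/s13.png",optics.snapshot("side")[:,:,::-1]); crop("pics/s13.png","pics/s13c.png",250,265,390,370,5.7)
E
```

```text
t 15.40 tip [0.4952 0.2345 0.0034] tilt 0.011 yaw 0.174 yz -0.0011 F [ 1.  -5.4 12.8] T [-1.23 -0.25  0.17]
in dock [-0.002  -0.0551] -0.112
```

View pics/s13c.png

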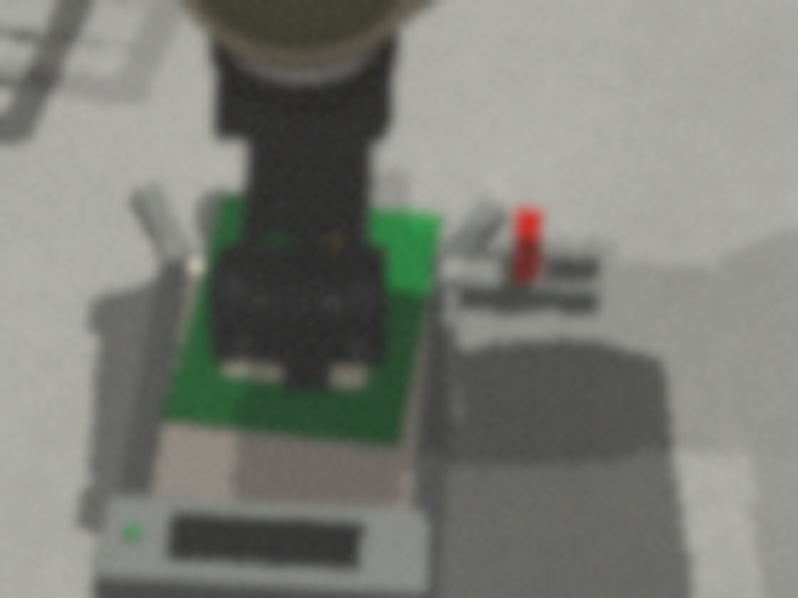

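servo_tool([
  [0.07,[0.0007,-0.01,0.0013],[-0.002,0,0.004]],
  [0.07,[0.0007,-0.01,0.0013],[-0.001,0,0.004]],
  [0.07,[0.0007,-0.01,0.0013],[0,0,0.004]],
])

```text
time: 15.75
tool_pos: [0.4918, 0.2639, 0.0676]
orientation: [0.997, 0.082, 0.008, 0.002]
force: [-5.1, -9.6, 19.5]
opening: 0.0698
```

```bash
python3 - <<'E'
from h import *
di()
cv2.imwrite("pics/s14.png",optics.snapshot("side")[:,:,::-1]); crop("pics/s14.png","pics/s14c.png",250,265,390,370,5.7)
E
```

```text
t 15.75 tip [0.4929 0.2637 0.0036] tilt 0.016 yaw 0.165 yz 0.0057 F [-5.1 -9.6 19.5] T [-0.99  0.98  0.31]
in dock [-0.001  -0.0258] -0.112
```

View pics/s14c.png

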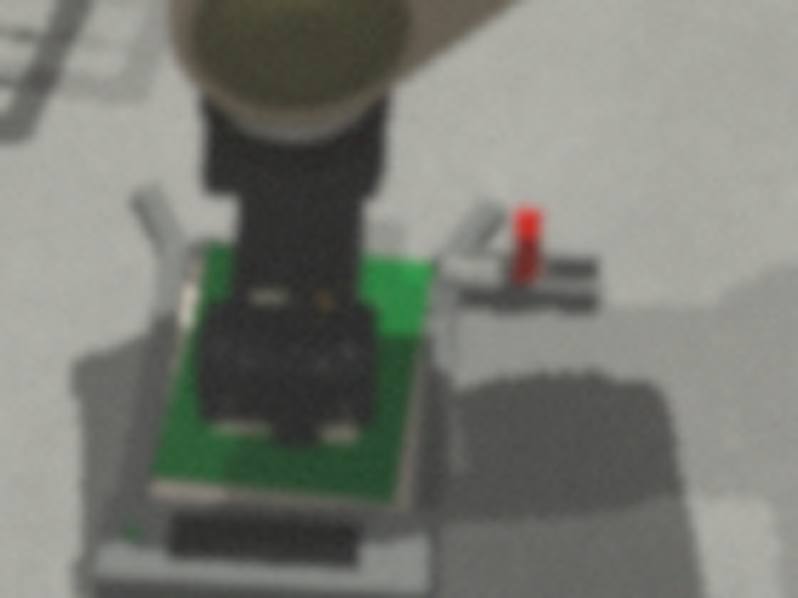

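```bash
python3 - <<'E'
from h import *
c=lambda x,y,k:(*cp(x,y,5.7,250,265),k)
x,y,a=fitcard("side",[c(150,488,'+x+y'),c(398,503,'-x+y'),c(435,263,'-x-y'),c(203,244,'+x-y')])
dk(x,y,a)
E
```

```text
card [0.4935 0.2673 0.0824] res mm [ 0.8  2.2 -0.1 -0.5 -1.7 -0.4  1.  -1.3]
in dock [-0.     -0.0224] -0.03
```

servo_tool([
  [0.07,[0.0005,-0.007,0.0012],[0.004,0,-0.01]],
  [0.07,[0.0005,-0.007,0.0012],[0.003,0,-0.01]],
  [0.07,[0.0005,-0.007,0.0012],[0.002,0,-0.005]],
])

```text
time: 16.1
tool_pos: [0.4903, 0.2858, 0.0675]
orientation: [0.995, 0.096, 0.011, -0.002]
force: [-0.8, -5.6, 13.8]
opening: 0.0701
```

```bash
python3 - <<'E'
from h import *
di()
cv2.imwrite("pics/s15.png",optics.snapshot("side")[:,:,::-1]); crop("pics/s15.png","pics/s15c.png",250,265,390,370,5.7)
E
```

```text
t 16.10 tip [0.4916 0.2862 0.0035] tilt 0.022 yaw 0.193 yz -0.0015 F [-0.8 -5.6 13.8] T [-1.19  0.2   0.02]
in dock [ 0.0003 -0.0033] -0.112
```

View pics/s15c.png

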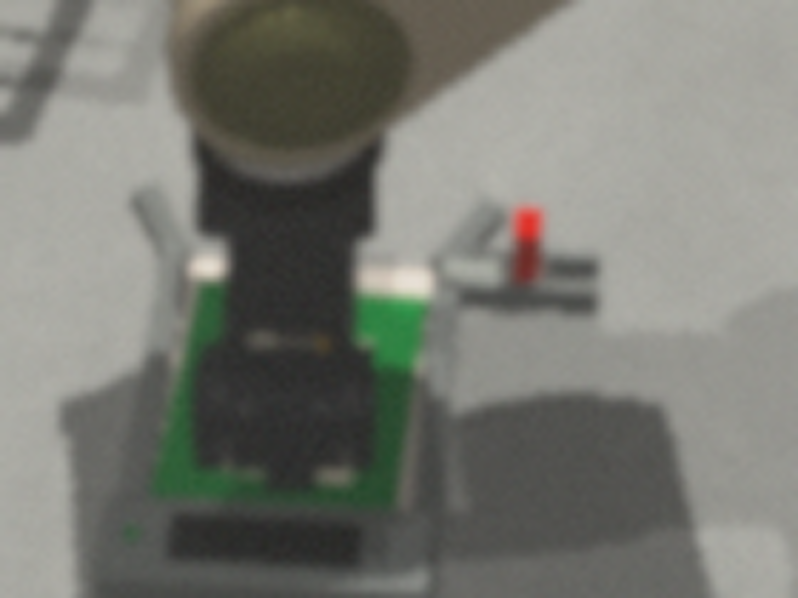

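```bash
python3 - <<'E'
from h import *
for p,z in [((193,283),.003),((432,298),.003),((190,257),0),((433,268),0)]:
    w=p2w("side",*cp(*p,5.7,250,265),z); dk(w[0],w[1])
E
```

```text
in dock [ 0.0503 -0.0673] -0.112
in dock [-0.0538 -0.066 ] -0.112
in dock [ 0.0542 -0.0849] -0.112
in dock [-0.0528 -0.086 ] -0.112
```

servo_tool([
  [0.07,[0,-0.005,0.0013],[0,0,0]],
  [0.07,[0,-0.005,0.0013],[0,0,0]],
])

```text
time: 16.35
tool_pos: [0.4895, 0.2957, 0.0675]
orientation: [0.995, 0.097, 0.014, -0.001]
force: [-0.3, -7.6, 13.8]
opening: 0.07
```

```bash
python3 - <<'E'
from h import *
di()
cv2.imwrite("pics/s16.png",optics.snapshot("side")[:,:,::-1]); crop("pics/s16.png","pics/s16c.png",250,265,390,370,5.7)
E
```

```text
t 16.35 tip [0.4912 0.2959 0.0035] tilt 0.027 yaw 0.195 yz 0.0008 F [-0.3 -7.6 13.8] T [-1.07  0.16  0.04]
in dock [0.0009 0.0064] -0.112
```

View pics/s16c.png

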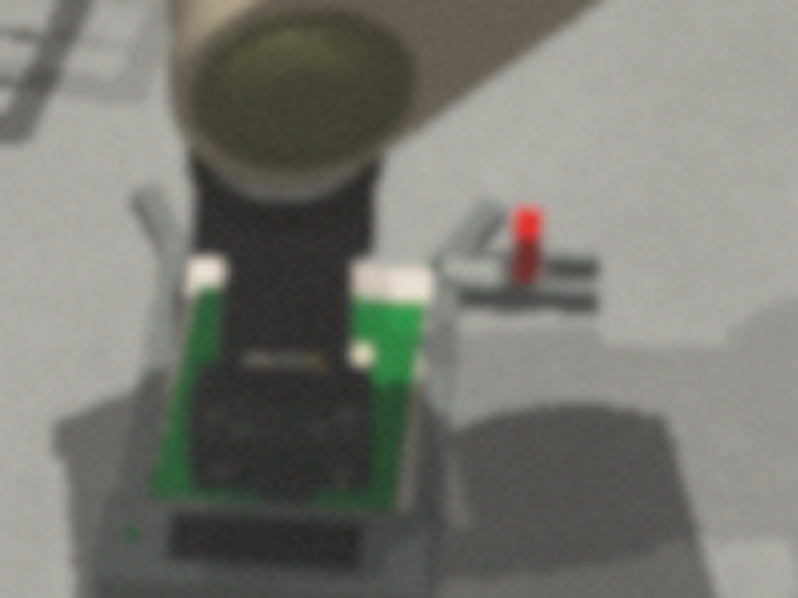

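servo_tool([
  [0.07,[0,-0.003,0.0015],[0,0,0]],
  [0.07,[0,0,-0.004],[0,0,0]],
  [0.07,[0,0,-0.02],[0,0,0]],
  [0.07,[0,0,-0.03],[0,0,0]],
  [0.0,[-0.02,0.02,-0.04],[0,0,0]],
  [0.0,[-0.05,0.04,-0.01],[0,0,0.04]],
  [0.0,[-0.05,0.04,0],[0,0,0.04]],
  [0.0,[-0.04,0.03,0],[0,0,0]],
])

```text
time: 17.2
tool_pos: [0.3665, 0.1634, 0.1668]
orientation: [0.998, 0.06, 0.017, -0.001]
force: [1.7, -0.7, 0.1]
opening: 0.0403
```

```bash
python3 - <<'E'
from h import *
di()
cv2.imwrite("pics/s17.png",optics.snapshot("side")[:,:,::-1]); crop("pics/s17.png","pics/s17c.png",250,265,390,370,5.7)
cv2.imwrite("pics/t17.png",optics.snapshot("top")[:,:,::-1]); crop("pics/t17.png","pics/t17c.png",125,190,265,295,5.7)
E
```

```text
t 17.20 tip [0.3687 0.1637 0.1029] tilt 0.034 yaw 0.119 yz -0.0003 F [ 1.7 -0.7  0.1] T [-0.04 -0.03 -0.03]
in dock [-0.1356 -0.1113] -0.112
```

View pics/s17c.png

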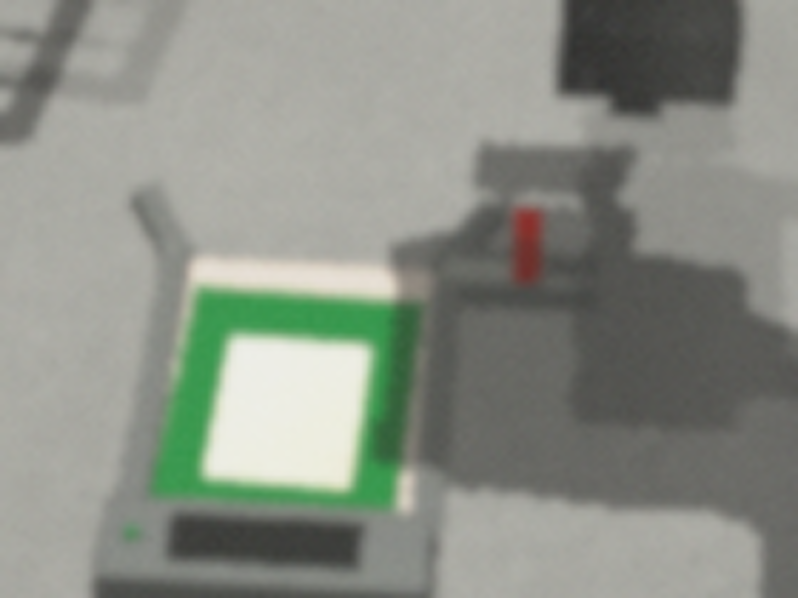

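View pics/t17c.png

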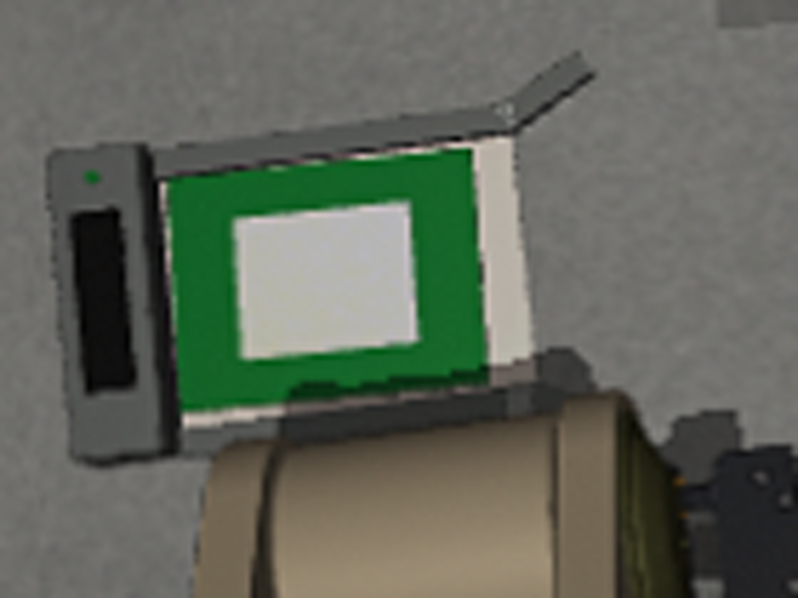

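```bash
python3 - <<'E'
from h import *
c=lambda x,y,k:(*cp(x,y,5.7,125,190),k)
x,y,a=fitcard("top",[c(166,182,'+x+y'),c(471,149,'+x-y'),c(488,384,'-x-y'),c(179,412,'-x+y')]); dk(x,y,a)
c2=lambda x,y,k:(*cp(x,y,5.7,250,265),k)
x,y,a=fitcard("side",[c2(152,494,'+x'),c2(197,287,'+x-y'),c2(422,304,'-x-y'),c2(394,508,'-x')]); dk(x,y,a)
print("top pts: underlay mouth, near-block")
for p,z in [((513,135),0),((533,362),0),((157,182),0),((181,428),0),((151,146),.03),((181,455),.03),((47,155),.03),((75,462),.03)]:
    w=p2w("top",*cp(*p,5.7,125,190),z); print(w.round(4),end=' '); dk(w[0],w[1])
E
python3 -c "
from h import *
crop('pics/t17.png','pics/t17d.png',140,205,215,265,10)"
```

```text
card [0.4924 0.2881 0.0821] res mm [-1.   0.3 -0.  -0.2 -0.  -0.3  1.   0.3]
in dock [ 0.0012 -0.0015] -0.03
card [0.4919 0.2909 0.0839] res mm [-0.9 -1.  -0.   1.   0.   0.9]
in dock [0.0011 0.0013] -0.028
top pts: underlay mouth, near-block
[0.5538 0.2101 0.    ] in dock [ 0.0535 -0.0859] -0.112
[0.4572 0.2007 0.    ] in dock [-0.0436 -0.0845] -0.112
[0.5365 0.362  0.    ] in dock [0.0534 0.067 ] -0.112
[0.4318 0.3491 0.    ] in dock [-0.0522  0.0658] -0.112
[0.5463 0.3553 0.03  ] in dock [0.0623 0.0592] -0.112
[0.4178 0.3395 0.03  ] in dock [-0.0671  0.0578] -0.112
[0.5434 0.3992 0.03  ] in dock [0.0643 0.1032] -0.112
[0.4156 0.3835 0.03  ] in dock [-0.0644  0.1019] -0.112
```

View pics/t17d.png

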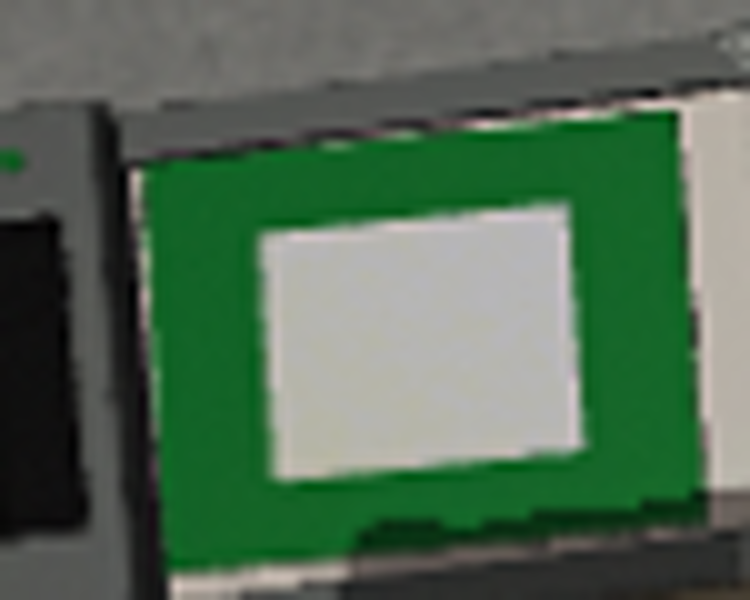

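```bash
python3 - <<'E'
from h import *
q=pose(0,.112); 
w=lambda x,y,z:np.array([*(D+R.from_euler('z',ya).apply([x,y,0])[:2]),z])
a=plan(w(.03,-.02,.13),q,6,.04)
plan(w(.03,-.02,.075),q,3,.04,*a)
E
```

```text
[ [0.04, [0.029, -0.015, 0.007], [-0.0, -0.004, 0.001]], [0.04, [0.029, -0.015, 0.007], [-0.0, -0.004, 0.001]], [0.04, [0.029, -0.015, 0.007], [-0.0, -0.004, 0.001]], [0.04, [0.029, -0.015, 0.006], [-0.0, -0.004, 0.001]], [0.04, [0.029, -0.015, 0.006], [-0.0, -0.004, 0.001]], [0.04, [0.029, -0.015, 0.006], [-0.0, -0.004, 0.001]] ]
[ [0.04, [0.0, 0.0, 0.018], [0.0, 0.0, 0.0]], [0.04, [0.0, 0.0, 0.018], [0.0, 0.0, 0.0]], [0.04, [0.0, 0.0, 0.018], [0.0, 0.0, 0.0]] ]
```

servo_tool([
  [0.04,[0.029,-0.015,0.007],[0,-0.004,0.001]],
  [0.04,[0.029,-0.015,0.007],[0,-0.004,0.001]],
  [0.04,[0.029,-0.015,0.007],[0,-0.004,0.001]],
  [0.04,[0.029,-0.015,0.006],[0,-0.004,0.001]],
  [0.04,[0.029,-0.015,0.006],[0,-0.004,0.001]],
  [0.04,[0.025,-0.013,0.006],[0,-0.004,0.001]],
  [0.04,[0,0,0],[0,-0.005,0]],
  [0.04,[0,0,0.018],[0,0,0]],
  [0.04,[0,0,0.018],[0,0,0]],
  [0.04,[0,0,0.01],[0,0,0]],
  [0.04,[0,0,0],[0,0,0]],
])

```text
time: 18.4
tool_pos: [0.5253, 0.2743, 0.0792]
orientation: [0.998, 0.056, -0.002, -0.001]
force: [0.4, 0.2, 0.4]
opening: 0.0401
```

```bash
python3 - <<'E'
from h import *
di()
E
```

```text
t 18.40 tip [0.5251 0.2744 0.0152] tilt 0.004 yaw 0.112 yz -0.0012 F [0.4 0.2 0.4] T [ 0.03 -0.01 -0.01]
in dock [ 0.0322 -0.0188] -0.112
```

Contact is at tip z ≈ 3.5 mm; descend 10 mm, press, then push +y with rotation.

servo_tool([
  [0.04,[0,0,0.008],[0,0,0]],
  [0.04,[0,0,0.002],[0,0,0]],
  [0.04,[0,0,0.0015],[0,0,0]],
  [0.04,[0,0,0.0015],[0,0,0]],
])

```text
time: 18.8
tool_pos: [0.5255, 0.2743, 0.0674]
orientation: [0.998, 0.056, -0.001, -0.001]
force: [-4.1, -1.0, 16.0]
opening: 0.0401
```

```bash
python3 - <<'E'
from h import *
di()
E
```

```text
t 18.80 tip [0.5254 0.2744 0.0034] tilt 0.002 yaw 0.112 yz -0.0017 F [-4.1 -1.  16. ] T [-0.4   0.66 -0.02]
in dock [ 0.0325 -0.0188] -0.112
```

servo_tool([
  [0.04,[0,-0.003,0.0013],[0,0,-0.006]],
  [0.04,[0,-0.004,0.0013],[0,0,-0.006]],
  [0.04,[0,-0.004,0.0013],[0,0,-0.006]],
  [0.04,[0,-0.004,0.0013],[0,0,-0.006]],
])

```text
time: 19.2
tool_pos: [0.5267, 0.2879, 0.0675]
orientation: [0.998, 0.069, 0.004, 0.0]
force: [-0.1, -3.1, 8.1]
opening: 0.0404
```

```bash
python3 - <<'E'
from h import *
di()
E
```

```text
t 19.20 tip [0.5273 0.2879 0.0035] tilt 0.009 yaw 0.137 yz 0.0013 F [-0.1 -3.1  8.1] T [-0.45  0.15  0.01]
in dock [ 0.0359 -0.0057] -0.112
```

servo_tool([
  [0.04,[-0.001,-0.004,0.002],[0,0,-0.005]],
  [0.04,[-0.001,-0.004,0.0022],[0,0,-0.003]],
])

```text
time: 19.4
tool_pos: [0.5261, 0.2946, 0.0674]
orientation: [0.997, 0.073, 0.009, 0.001]
force: [-1.3, -7.3, 16.1]
opening: 0.0405
```

servo_tool([
  [0.04,[0,0,-0.004],[0,0,0]],
  [0.04,[0,0,-0.02],[0,0,0]],
  [0.04,[0,0,-0.03],[0,0,0]],
  [0.0,[-0.03,0.02,-0.03],[0,0,0]],
  [0.0,[-0.05,0.03,0],[0,0,0]],
  [0.0,[-0.05,0.03,0],[0,0,0.03]],
  [0.0,[-0.04,0.02,0],[0,0,0]],
  [0.0,[0,0,0],[0,0,0]],
])

```text
time: 20.2
tool_pos: [0.3755, 0.1778, 0.153]
orientation: [0.998, 0.058, 0.011, 0.0]
force: [1.2, 0.1, 1.1]
opening: 0.0018
```

```bash
python3 - <<'E'
from h import *
di()
cv2.imwrite("pics/s18.png",optics.snapshot("side")[:,:,::-1]); crop("pics/s18.png","pics/s18c.png",250,265,390,370,5.7)
cv2.imwrite("pics/t18.png",optics.snapshot("top")[:,:,::-1]); crop('pics/t18.png','pics/t18d.png',140,205,215,265,10)
E
```

```text
t 20.20 tip [0.377  0.1778 0.089 ] tilt 0.023 yaw 0.116 yz 0.0021 F [1.2 0.1 1.1] T [ 0.03 -0.03  0.02]
in dock [-0.1258 -0.0982] -0.112
```

View pics/s18c.png

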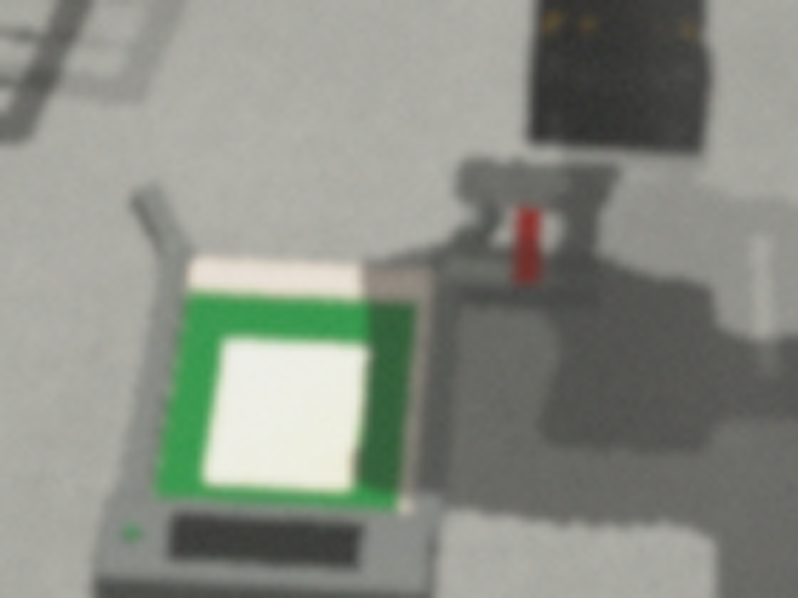

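View pics/t18d.png

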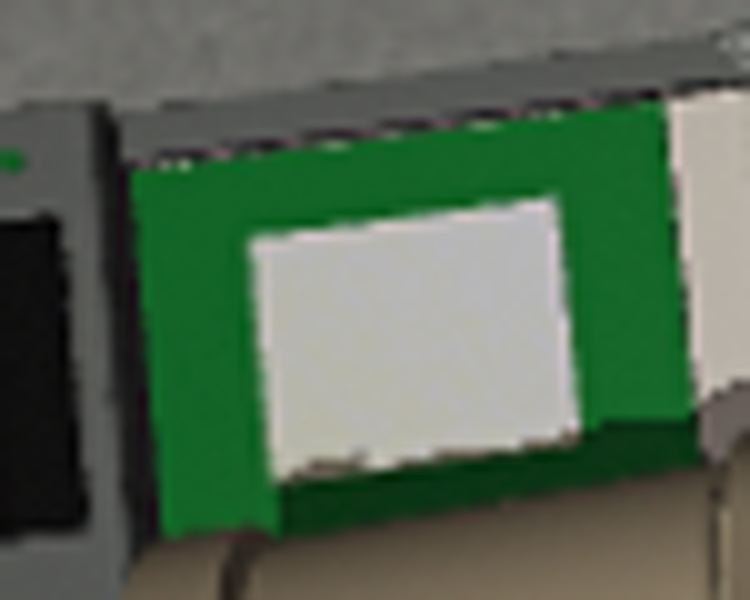

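servo_tool([
  [0.0,[-0.004,-0.01,0],[0,-0.008,0]],
  [0.0,[0,-0.008,0.015],[0,-0.008,0]],
  [0.0,[0,0,0.02],[0,-0.005,0]],
  [0.0,[0,0,0.02],[0,0,0]],
  [0.0,[0,0,0.01],[0,0,0]],
  [0.0,[0,0,0],[0,0,0]],
])

```text
time: 20.9
tool_pos: [0.3819, 0.2041, 0.0868]
orientation: [0.998, 0.06, 0.008, -0.0]
force: [0.3, -0.3, -0.2]
opening: 0.0005
```

```bash
python3 - <<'E'
from h import *
di()
cv2.imwrite("pics/s19.png",optics.snapshot("side")[:,:,::-1]); crop("pics/s19.png","pics/s19c.png",270,250,390,340,6.5)
E
```

```text
t 20.90 tip [0.3829 0.2042 0.0229] tilt 0.016 yaw 0.119 yz 0.0000 F [ 0.3 -0.3 -0.2] T [ 0.03 -0.02 -0.05]
in dock [-0.1169 -0.0727] -0.112
```

View pics/s19c.png

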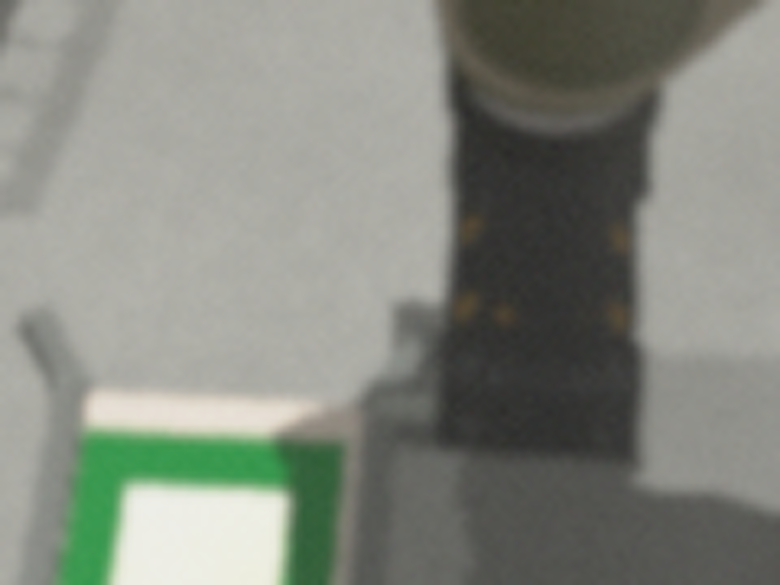

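servo_tool([
  [0.0,[0.001,0.006,0.001],[0,-0.004,0.003]],
  [0.0,[0.006,0,0],[0,-0.003,0.003]],
  [0.0,[0.008,0,0],[0,0,0]],
  [0.0,[0.008,0,0],[0,0,0]],
])

```text
time: 21.35
tool_pos: [0.4073, 0.2015, 0.0878]
orientation: [0.998, 0.057, 0.005, -0.0]
force: [-1.7, -0.5, -2.2]
opening: 0.0005
```

```bash
python3 - <<'E'
from h import *
di()
cv2.imwrite("pics/s20.png",optics.snapshot("side")[:,:,::-1]); crop("pics/s20.png","pics/s20c.png",270,250,390,340,6.5)
E
```

```text
t 21.35 tip [0.4079 0.2016 0.0238] tilt 0.010 yaw 0.114 yz -0.0004 F [-1.7 -0.5 -2.2] T [ 0.04  0.32 -0.02]
in dock [-0.0924 -0.0781] -0.112
```

View pics/s20c.png

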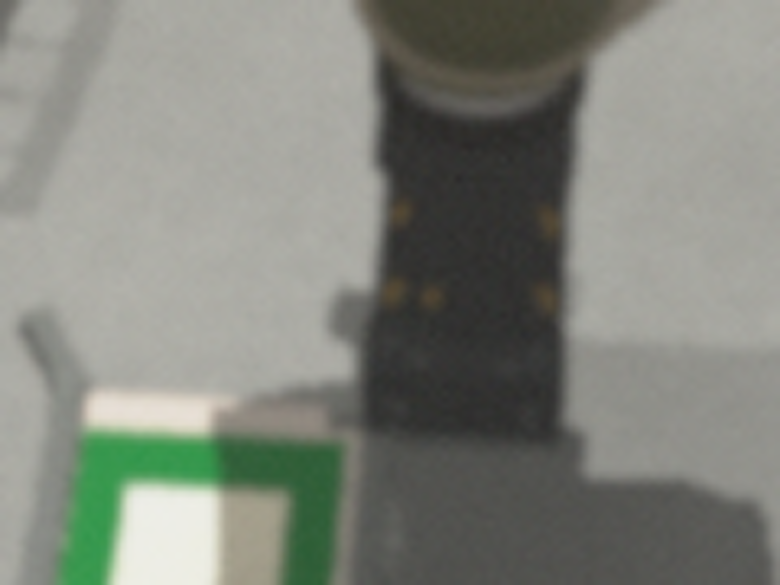

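servo_tool([
  [0.0,[0.008,0,0],[0,0,0]],
  [0.0,[0.008,0,0],[0,0,0]],
  [0.0,[0.008,0,0],[0,0,0]],
])

```text
time: 21.7
tool_pos: [0.431, 0.2041, 0.0879]
orientation: [0.998, 0.057, 0.001, -0.0]
force: [-33.3, -3.8, 22.3]
opening: 0.0007
```

servo_tool([
  [0.0,[0.005,0,0],[0,0,0]],
  [0.0,[0.004,0,0],[0,0,0]],
])

```text
time: 21.9
tool_pos: [0.4319, 0.2043, 0.0878]
orientation: [0.998, 0.058, -0.012, 0.002]
force: [-18.9, -4.1, 22.6]
opening: 0.0004
```

```bash
python3 - <<'E'
from h import *
di()
cv2.imwrite("pics/s21.png",optics.snapshot("side")[:,:,::-1]); crop("pics/s21.png","pics/s21c.png",270,250,390,340,6.5)
E
```

```text
t 21.90 tip [0.4304 0.2041 0.0238] tilt 0.024 yaw 0.117 yz 0.0018 F [-18.9  -4.1  22.6] T [-0.38  2.95  0.2 ]
in dock [-0.0698 -0.0781] -0.112
```

View pics/s21c.png

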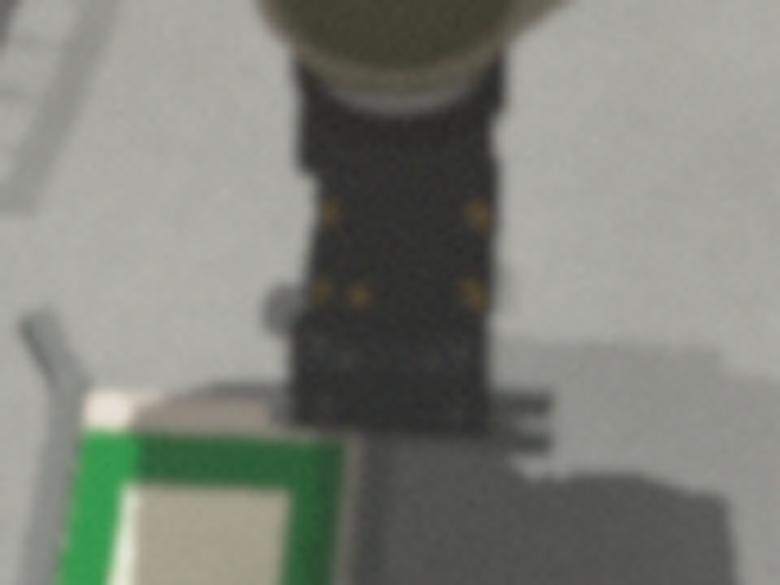

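servo_tool([
  [0.0,[-0.006,0,0],[0,0.005,0]],
  [0.0,[-0.03,0,0],[0,0.005,0]],
  [0.0,[-0.03,0,-0.02],[0,0.005,0]],
  [0.0,[-0.03,0,-0.04],[0,0,0]],
  [0.0,[-0.02,0.04,-0.04],[0,0,0]],
  [0.0,[0,0.04,0],[0,0,0]],
])

```text
time: 22.55
tool_pos: [0.3293, 0.1196, 0.1863]
orientation: [0.998, 0.062, -0.001, 0.001]
force: [1.1, 0.6, 0.2]
opening: 0.0003
```

```bash
python3 - <<'E'
from h import *
di()
cv2.imwrite("pics/s22.png",optics.snapshot("side")[:,:,::-1]); crop("pics/s22.png","pics/s22c.png",260,250,380,340,6.5)
cv2.imwrite("pics/t22.png",optics.snapshot("top")[:,:,::-1]); crop("pics/t22.png","pics/t22c.png",125,190,265,295,5.7)
E
```

```text
t 22.55 tip [0.3293 0.1195 0.1223] tilt 0.003 yaw 0.123 yz 0.0026 F [1.1 0.6 0.2] T [ 0.01 -0.05 -0.04]
in dock [-0.1797 -0.1509] -0.112
```

View pics/s22c.png

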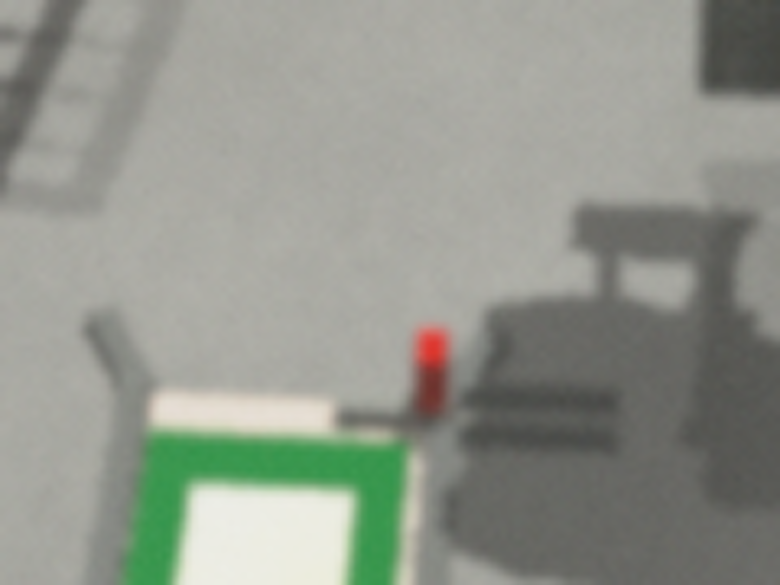

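View pics/t22c.png

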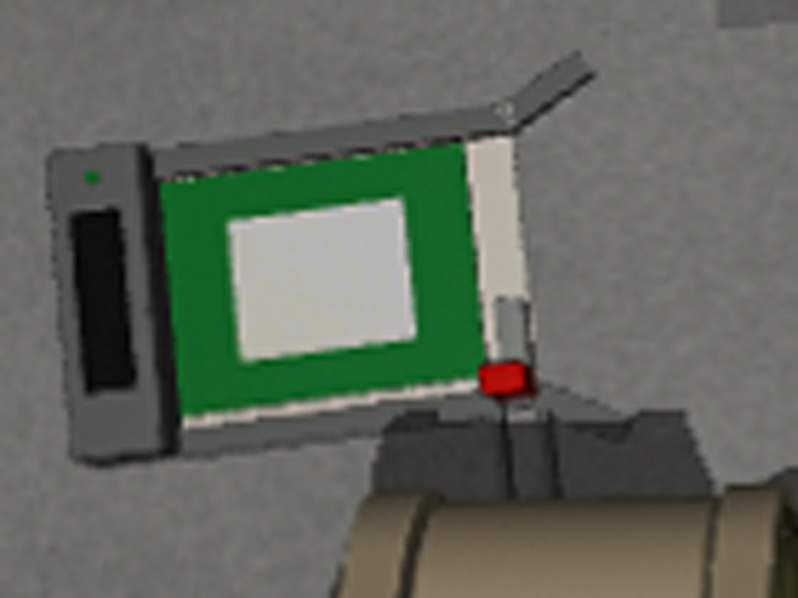

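```bash
python3 - <<'E'
from h import *
a=lambda x,y:cp(x,y,5.7,125,190); b=lambda x,y:cp(x,y,6.5,260,250)
for n,p,z in [("top",a(502,377),.0425),("side",b(432,333),.0425),("top",a(512,299),.01),("side",b(337,412),.01)]:
    w=p2w(n,*p,z); print(n,w.round(4),end=' '); dk(w[0],w[1])
print("initial tab")
for n,p in [("top",cp(452,415,5,125,190)),("side",cp(557,131,6,250,280))]:
    w=p2w(n,*p,.0425); dk(w[0],w[1])
E
```

```text
top [0.4463 0.2051 0.0425] in dock [-0.0539 -0.0789] -0.112
side [0.4462 0.2012 0.0425] in dock [-0.0544 -0.0827] -0.112
top [0.4825 0.2078 0.01  ] in dock [-0.0176 -0.0803] -0.112
side [0.4798 0.2177 0.01  ] in dock [-0.0191 -0.0701] -0.112
initial tab
in dock [-0.0932 -0.0802] -0.112
in dock [-0.0943 -0.0835] -0.112
```

```bash
python3 - <<'E'
from h import *
a=cv2.imread("pics/t17.png"); 
f=cv2.imread("pics/top0.png"); g=cv2.imread("pics/t22.png")
for n,(x0,y0,x1,y1) in {"orange":(340,145,405,195),"carton":(150,120,205,165),"jar":(450,255,485,282),"bigcard":(340,220,425,288),"rack":(240,85,330,150)}.items():
    print(n,np.abs(f[y0:y1,x0:x1].astype(int)-g[y0:y1,x0:x1]).mean().round(2))
E
```

```text
orange 3.05
carton 3.36
jar 3.05
bigcard 3.07
rack 3.16
```

View pics/t22.png

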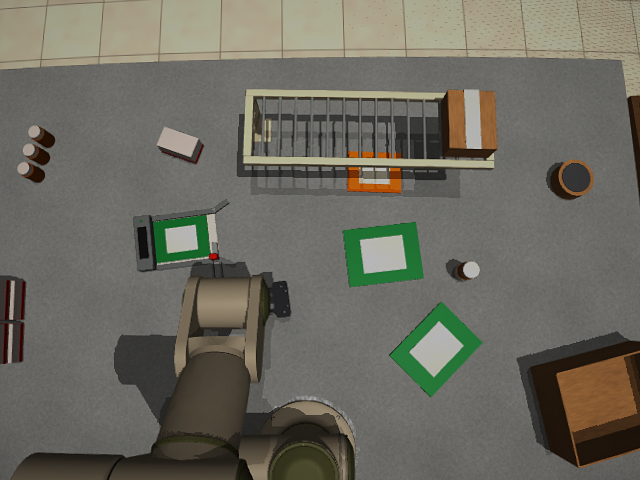

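```bash
python3 -c "
from cell import arm
print(arm.job_done())"
```

```text
the job is handed in; nothing more can be done
None
```

The green card is home in the dock, the bolt is shot behind it, and the job is handed in at about 22.6 s of the 72 s allowed.

- **Card:** I pulled it out from under the shelf with tilted, spread fingertips, pressing at about 5–20 N. I then stood the tool upright and slid the card into the dock. Two things went wrong on the way:
  - The card turned about 0.25 rad while still partly under the shelf, because the two tips were not level and contact was lost. I re-gripped and straightened it.
  - It first stopped about 0.03 rad askew against the end block. A second, off-centre push squared it. The last top and side pictures show its leading edge flush with the block.
- **Peak press:** One press-down on the card briefly reached 39 N at the fingertips. I saw no sign of damage or slip from it.
- **Bolt:** I pushed the red tab until it stopped hard, at about 33 N. The pictures show it moved about 39.5 mm, less than the full 50 mm. The bar's end is now about 18 mm short of the dock's centre line, which fits the fully shot position if the bolt started about 11 mm out. I judged it fully shot from that and the hard stop; I did not read the joint itself or push a second time.
- **Left alone:** The orange card, amber jar and white carton look unchanged between the first and last top pictures. The robot was clear of everything when I handed in.

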